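# Shoe the leaning press

### The job

The creasing press leans forward because the packing shoe is missing under its front foot: lay the pry bar over the fulcrum block with its toe under the press's front edge and stand the iron weight on the bar's pedal, so that the press is levered up and stays up by itself. Slide the shoe centrally under the raised foot, then take the weight off so that the press comes down level on the shoe. Stand the weight upright on the table clear of the bar, leave bar and block where they worked, and do not shove the press or upset the other things.

Things in the scene. Friction and masses are not known exactly. Their poses are not given: they have to be found in the camera images.
- press_foot (a point): Grey creasing press, 6 kg, column and head on its rear half. Point: centre of the underside of its single steel front foot (24 deep x 40 wide mm), on the table at the start. Axes: x from the front of the press to its rear, y to the left along its front edge, z up; they lean with the press: 0.044 rad forward at the start, level when this foot is 6 mm higher.
- press_edge (a point): Middle of the lower front edge of the press's base slab (180 deep x 260 wide x 30 thick mm), 24 mm in front (-x) of the foot's centre, 55 mm above the table at the start. Under the slab all is open but for the front foot and two rear feet, 110 mm either side of the middle. Same axes as the foot.
- fulcrum_ridge (a point): Loose steel fulcrum block, 0.45 kg, standing ready left or right of the foot (68 to 80 mm off its centre line), its ridge 35 to 39 mm in front of the press's edge and parallel to it. Flange 56 x 44 x 12 mm, web 20 mm thick, round ridge 44 mm long. Point: middle of the ridge's top, 46 mm above the table; y along the ridge.
- bar_grip (a point): Steel pry bar, 0.60 kg, level on a wooden rest at the start. Shank 20 wide, 12 high (mm). Point: centre of the shank at the balance point; x along the bar to the toe, z up. The rest's 2 uprights hold the shank's underside 36 mm up, 55 mm to the pedal side and 65 mm to the toe side of the point, over an 8 mm board. The shank goes over the ridge at x = +95, underside z = -6.
- bar_toe (a point): Tip of the bar's toe, on its top face, 150 mm from the grip point along x, level with it. Toe: last 35 mm of the bar, 20 wide, 6 thick, its underside flush with the shank's. With the bar level on the ridge the toe goes under the press's edge with 3.5 mm to spare, 16 to 20 mm deep; let go, the pedal end sinks until the toe bears up on the slab and the bar stays so.
- bar_pedal (a point): Centre of the top of the bar's pedal plate (64 x 64 x 6 mm, low stop rim at its outer edge), 105 mm from the grip point along -x and 6 mm above it. The plate is turned up by 0.26 rad so that it lies flat on the table when the bar is fully down; this point is then 195 mm, level, from the ridge line and 6 mm above the table.
- weight_grip (a point): Round iron weight, 0.90 kg, body 54 mm in diameter and 42 mm high, with a knob 26 mm in diameter from 53 to 80 mm above its underside. Point: middle of the knob, 66 mm above the underside; z is its axis. Standing on the pedal it brings the bar fully down and lifts the front foot about 10 mm.
- shoe_handle (a point): Packing shoe: flat aluminium plate 155 x 60 x 6 mm with an upright wooden grip 14 mm (along x) x 36 mm (along y), from 6 to 40 mm above the table, near one end, 0.16 kg. This point is on the grip, 28 mm above the plate's underside. x runs from the grip towards the plate's free end, which goes under the foot first.
- shoe_seat (a point): The point on top of the shoe's plate that belongs under the centre of the foot: 110 mm from the grip along the shoe's x, 30 mm short of the free end, midway across. Axes as the shoe's.
- pot: Bystander: small round glass jar, 36 mm in diameter, 42 mm high, in front of the press on the other side of the foot from the fulcrum block. Origin under its centre.
- coasters: Bystander: round stack of coasters, 72 mm in diameter, 70 mm high. Origin under its centre.
- tub: Bystander: grey plastic tub with pencils, 72 mm in diameter, 160 mm high with the pencils. Origin under its centre.
- tin: Bystander: flat green tin, 90 x 130 x 41 mm. Origin under its centre.
- glue: Bystander: white glue bottle, 34 mm in diameter, 118 mm high. Origin under its centre.
- woodblock: Bystander: light wooden block, 70 x 100 x 50 mm. Origin under its centre.
Not all that is in view belongs to the job. Leave any yellow look-alike of the part that bears shoe_handle alone.

How it is judged:
On the way, in this order (a step that is already met when the one before it is completed fails the run):
1. the pry bar rests on the fulcrum block with its toe bearing up against the press (contact force between bar and fulcrum above 1 N and contact force between bar and press above 0.5 N), for 0.2 s.
2. the weight stands on the bar by itself and the bar over the block holds the front foot raised (contact force between weight and bar above 3 N and contact force between bar and press above 8 N and contact force between bar and fulcrum above 8 N and contact force between the fingers and weight below 0.2 N and height (world z) of press_foot above 0.0075 m), for 0.3 s.
3. the shoe lies under the raised foot while the lever still holds the press up (horizontal distance between shoe_seat and press_foot below 0.015 m and height (world z) of press_foot above 0.007 m and contact force between bar and press above 8 N), for 0.2 s.
At the end, for the whole second after the job is handed in: Press level within 0.015 rad, its front foot bearing on the shoe with foot centre within 15 mm of the seat point; weight upright (0.1 rad) on the table, off the bar and over 60 mm from its balance point; bar still on the fulcrum block; press and weight at rest (horizontal distance between shoe_seat and press_foot below 0.015 m and contact force between press and shoe above 4 N and angle between press_foot's own z axis and vertical below 0.015 rad and contact force between bar and fulcrum above 0.5 N and contact force between weight and bar below 0.05 N and horizontal distance between weight_grip and bar_grip above 0.06 m and angle between weight_grip's own z axis and vertical below 0.1 rad and height (world z) of weight_grip below 0.072 m and linear speed of each of weight, press below 0.02 m/s); the robot touches nothing.
It fails at once if the press is shoved more than 30 mm (distance of press_foot from where it was at the start of the episode above 0.03 m).
It fails at once if the weight is toppled (angle between weight_grip's own z axis and vertical above 0.7 rad).
It fails at once if a bystander is pushed more than 40 mm or upset (distance of any of pot, coasters, tub, tin, glue, woodblock from where it was at the start of the episode above 0.04 m or angle between any of pot, glue, tub's own z axis and vertical above 0.7 rad).
It also fails if it takes over 72 s, if anything falls off the work surface, if the arm or the gripper's body presses on something with over 40 N, if the wrist force passes 120 N, or if a joint passes its speed limit or range.

### The arm

A 6-joint arm with a two-finger parallel gripper is mounted at the origin on the work surface. World frame = base frame: x ahead of the robot, y to its left, z up, the work surface at z = 0. Lengths are in m, angles in rad, forces in N, time in s.
With the tool pointing down it reaches from about 0.325 to 0.85 m from the base axis. Payload 15.5 kg.
Tool frame: the origin (TCP) lies on the centre line of the jaws, within the pads' length; the fingertips stand arm.tcp_to_tips ahead of it and the grasp point (between the pads) lies 5 mm behind it (arm.tcp_to_tips is the distance from the TCP to the fingertips, in m); z points along the fingers, y is the line along which they close (so a half turn about z gives the same grasp; the last joint's range is limited). The gripper opens to 91 mm and grips with 3 to 60 N. Pads are 32 mm wide; open, the fingers measure 118 mm over their backs; the gripper's body (76 mm by 178 mm) begins 60 mm behind the grasp point.
Start: joints at [1.248, 0.494, 1.345, -0, 1.302, -0.096], TCP at [0.141, 0.609, 0.228] pointing down, gripper open.
Joint ranges: [-2.91, 2.91], [-0.82, 2.16], [0.22, 2.67], [-1.22, 4.37], [0.12, 2.79], [-3.08, 3.08]. Speed limits (rad/s): [1.89, 1.89, 2.57, 3.01, 3.01, 3.01].

### API

Orientations are given as a 3x3 rotation matrix whose columns are the frame's x, y, z axes.
In Python, from workcell import telemetry, cams, arm gives the robot as it stands.
- The arm moves only by the shell command python3 -m handwheel 'ROWS' [FORCE]. ROWS is JSON, a list of rows, each an object of numbers: "ax", "ay", "az": the turn, a rotation vector about the world's x, y, z in units of 180 degrees (1.0 is 180 degrees); "dx", "dy", "dz": the shift along the world's x, y, z in units of 800 mm (1.0 is 800 mm); "hand": the finger opening in mm, from 0 to 91.2. A call has 1 to 12 rows; each row shifts and turns the commanded pose from where the row before left it; what a row does not reach is not made up. A row lasts 1/12 s, in which the tool goes at most 41.7 mm and 7.16 degrees, less where a joint would pass 70% of its speed; a pose out of reach is approached as far as the arm can. A call with a number of a shift or a turn outside -1 to 1 is refused whole. A call with a gripper value outside its range is refused whole. The fingers move at their own pace and stop on an object; FORCE is the grip in N (left out, the last holds). Time passes only in rows, so rows that do not move let the fingers close. It gives the time, the measured TCP pose, the force, the opening and the grip force at its end, in the units of the state.
- telemetry.sense(): the state, without advancing time (a new reading comes with each control period).
- cams.camera(name): name is "scene" or "side" or "wrist"; returns the picture (400x640x3 uint8, blue, green, red); there is no depth.
- cams.calibration(name): a dict with "fx", "fy", "cx", "cy" (pixels), "R" (3x3) and "t" (3): a world point X has camera coordinates R X + t; the wrist camera has in their place "hand_eye" (4x4, takes a point from camera to tool coordinates, whose origin is the TCP and whose axes are the flange's). Camera axes: x right, y down, z forward; pixel columns grow to the right and rows downward; lengths in m; the calibration is good to about 2 mm. A picture is of the moment at which its call begins: read the wrist's pose just before it. calibration takes no time and is no camera call.
- arm.close_job(): hands the job in; it is judged then, once.
The state is a dict: "time": time; "joint_pos": joint angles; "qvel": joint speeds; "effort": joint torques, N m; "position": TCP position; "orientation": TCP orientation; "contact_force": force on the tool from outside, world axes, zero at the start; "ft_torque": the same for the moment, N m; "finger_gap": opening from 0.0 (shut) to 1.0 (fully open); "finger_force": force on a finger pad.
Only numpy, scipy, OpenCV 4.12 (cv2) and the standard library are available. Lean on these libraries where they do the work, as an engineer would, in place of code of your own. Each camera call takes 0.05 s, during which the arm holds its last target. There are 200 camera calls.

## Working session

There is one attempt and no reset: what is moved stays moved. The work goes in short steps, Python scripts to look and compute and a shell command to move; the robot and the scene stay as the last step left them, time stands still between calls to the robot, and variables do not carry over. Pictures are saved under pics/ and viewed, at most 10 in all, crops included, and the job is handed in when it is done.

```bash
ls; mkdir -p pics; cat > h.py <<'E'
import numpy as np, cv2, json
from workcell import telemetry, cams, arm
def cam(name):
    s=telemetry.sense(); im=np.array(cams.camera(name)); c=cams.calibration(name)
    K=np.array([[c['fx'],0,c['cx']],[0,c['fy'],c['cy']],[0,0,1.]])
    if 'hand_eye' in c:
        H=np.array(c['hand_eye']); Rt=np.array(s['orientation']).reshape(3,3); p=np.array(s['position'])
        Rc=Rt@H[:3,:3]; o=Rt@H[:3,3]+p
        R=Rc.T; t=-R@o
    else:
        R=np.array(c['R']).reshape(3,3); t=np.array(c['t']).ravel(); 
    return im,K,R,t
def cast(K,R,t,px,z):
    px=np.atleast_2d(px).astype(float); d=(R.T@np.linalg.inv(K)@np.c_[px,np.ones(len(px))].T).T
    o=-R.T@t; return o+d*((z-o[2])/d[:,2])[:,None]
def proj(K,R,t,X):
    c=(R@np.atleast_2d(X).T).T+t; q=(K@c.T).T; return q[:,:2]/q[:,2:]
E
python3 - <<'E'
from h import *
for n in ("scene","side","wrist"):
    im,K,R,t=cam(n); cv2.imwrite(f"pics/{n}0.png",im); np.savez(f"pics/{n}0.npz",K=K,R=R,t=t); print(n,K[0,0],(-R.T@t).round(3),R[2].round(2))
s=telemetry.sense(); print({k:np.round(v,3).tolist() for k,v in s.items()}); print(arm.tcp_to_tips)
E
```

```text
pics
scene 484.9094389999578 [ 1.344 -0.738  0.848] [-0.59  0.54 -0.6 ]
side 397.01623554933883 [ 0.166 -0.62   0.911] [ 0.38  0.52 -0.76]
wrist 348.2628825438436 [0.064 0.626 0.384] [ 0.27 -0.06 -0.96]
{'time': 0.15, 'joint_pos': [1.247, 0.494, 1.346, 0.0, 1.302, -0.096], 'qvel': [-0.002, -0.002, -0.001, -0.0, 0.001, 0.001], 'effort': [0.002, -87.92, -38.205, 0.071, 0.05, -0.0], 'position': [0.141, 0.609, 0.227], 'orientation': [[-0.974, 0.226, -0.0], [0.226, 0.974, -0.001], [0.0, -0.001, -1.0]], 'contact_force': [-0.891, 0.695, 0.044], 'ft_torque': [-0.006, -0.002, 0.017], 'finger_force': 0.0, 'finger_gap': 0.998}
0.014
```

View pics/scene0.png

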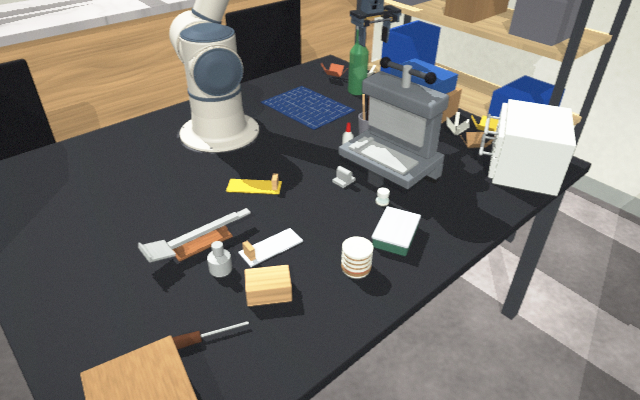

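View pics/side0.png

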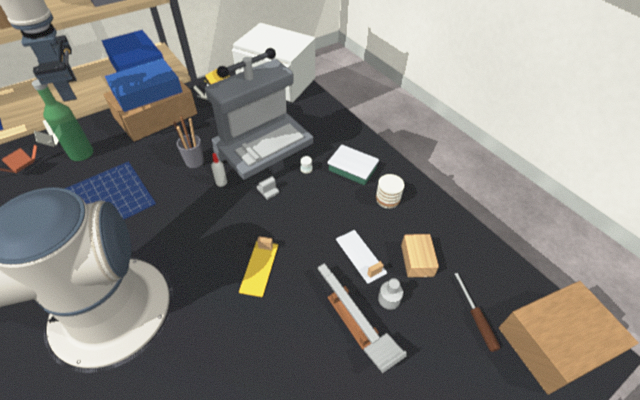

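The scene view shows the press at (395,130), fulcrum block (344,177), pot (383,197), bar from toe (248,213) to pedal (155,250), weight (219,260), and white shoe with its grip (249,250) and free end (300,238); the yellow one at (255,186) is the look-alike. The side view has the toe at (322,266), pedal (385,352), weight knob (391,285), shoe grip (376,268), free end (347,237), block (267,186) and pot (306,164).

```bash
python3 - <<'E'
from h import *
C={n:np.load(f"pics/{n}0.npz") for n in("scene","side")}
def tri(a,b):
    P=[C[n]['K']@np.c_[C[n]['R'],C[n]['t']] for n in("scene","side")]
    X=cv2.triangulatePoints(P[0],P[1],np.float64(a).reshape(2,1),np.float64(b).reshape(2,1)).ravel(); return (X[:3]/X[3]).round(3)
for k,a,b in [("toe",(248,212),(322,266)),("pedal",(155,250),(386,352)),("knob",(218,247),(391,284)),("grip",(249,249),(376,268)),("block",(344,172),(267,184)),("pot",(383,190),(306,158)),("slabL",(341,147),(221,166)),("slabR",(410,171),(311,137)),("glue",(348,125),(215,155))]:
    print(k,tri(a,b))
g=lambda n,p,z:cast(C[n]['K'],C[n]['R'],C[n]['t'],p,z).round(3).tolist()
print("shoe side",g("side",[(337,236),(354,231),(386,277),(370,284)],.006))
print("coaster",g("side",[(390,183)],.07),"wood",g("side",[(404,236),(433,236),(437,264),(409,264)],.05),"tin",g("side",[(345,147),(379,160),(364,182),(328,168)],.041))
ims=cv2.imread("pics/side0.png");imc=cv2.imread("pics/scene0.png")
a=cv2.resize(ims[125:215,200:330],(520,360),interpolation=cv2.INTER_CUBIC)
b=cv2.resize(imc[120:210,320:450],(520,360),interpolation=cv2.INTER_CUBIC)
w=cv2.imread("pics/wrist0.png")
o=np.zeros((600,800,3),np.uint8); o[:300,:433]=cv2.resize(a,(433,300)); o[300:,:433]=cv2.resize(b,(433,300)); o[:229,434:]=cv2.resize(w,(366,229))
cv2.imwrite("pics/c1.png",o)
E
```

```text
toe [ 0.477 -0.208  0.038]
pedal [ 0.464 -0.464  0.051]
knob [ 0.571 -0.355  0.07 ]
grip [ 0.589 -0.285  0.031]
block [0.504 0.119 0.033]
pot [0.652 0.129 0.047]
slabL [0.41  0.208 0.056]
slabR [0.695 0.174 0.102]
glue [0.404 0.23  0.113]
shoe side [[0.577, -0.138, 0.006], [0.626, -0.151, 0.006], [0.605, -0.311, 0.006], [0.558, -0.304, 0.006]]
coaster [[0.784, -0.109, 0.07]] wood [[0.703, -0.261, 0.05], [0.767, -0.304, 0.05], [0.714, -0.371, 0.05], [0.656, -0.331, 0.05]] tin [[0.789, 0.11, 0.041], [0.842, 0.002, 0.041], [0.743, -0.045, 0.041], [0.688, 0.063, 0.041]]
```

View pics/c1.png

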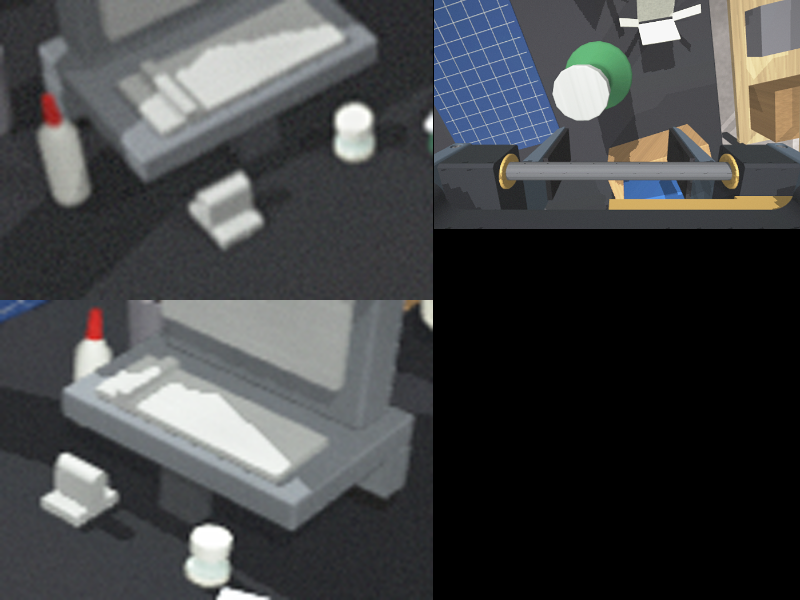

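The crop shows the slab's lower front corners in side px (244,179) and (313,144), and in scene px (339,153) and (408,188). The block's ridge runs from side px (258,186) to (274,178).

```bash
python3 - <<'E'
from h import *
C={n:np.load(f"pics/{n}0.npz") for n in("scene","side")}
def tri(a,b):
    P=[C[n]['K']@np.c_[C[n]['R'],C[n]['t']] for n in("scene","side")]
    X=cv2.triangulatePoints(P[0],P[1],np.float64(a).reshape(2,1),np.float64(b).reshape(2,1)).ravel(); return (X[:3]/X[3])
L=tri((339.5,153),(244.4,179.5));Rr=tri((408,188.5),(312.6,143.6)); print(L,Rr,np.linalg.norm(L-Rr))
g=lambda n,p,z:cast(C[n]['K'],C[n]['R'],C[n]['t'],p,z)
for z,n,p in((.055,"side",[(244.4,179.5),(312.6,143.6)]),(.055,"scene",[(339.5,153),(408,188.5)]),(.046,"side",[(259,187),(274,178)]),(.046,"scene",[(338.5,171),(350,175)])):
    q=g(n,p,z); d=q[1]-q[0]; print(n,q.round(3).tolist(),q.mean(0).round(3),np.linalg.norm(d).round(3),np.degrees(np.arctan2(d[1],d[0])).round(1))
E
```

```text
[0.44851738 0.15080713 0.05963612] [0.70309205 0.17111992 0.05651687] 0.2554028211099394
side [[0.449, 0.15, 0.055], [0.702, 0.168, 0.055]] [0.575 0.159 0.055] 0.254 4.1
scene [[0.442, 0.16, 0.055], [0.701, 0.176, 0.055]] [0.571 0.168 0.055] 0.26 3.6
side [[0.473, 0.108, 0.046], [0.527, 0.114, 0.046]] [0.5   0.111 0.046] 0.055 7.0
scene [[0.502, 0.099, 0.046], [0.539, 0.11, 0.046]] [0.52  0.104 0.046] 0.039 16.6
```

```bash
python3 -m handwheel '[{"dx":0.022,"dy":-0.043,"dz":0.014,"az":-0.0389},{"dx":0.022,"dy":-0.043,"dz":0.014,"az":-0.0389},{"dx":0.022,"dy":-0.043,"dz":0.014,"az":-0.0389},{"dx":0.022,"dy":-0.043,"dz":0.014,"az":-0.0389},{"dx":0.022,"dy":-0.043,"dz":0.014,"az":-0.0389},{"dx":0.022,"dy":-0.043,"dz":0.014,"az":-0.0389},{"dx":0.0125,"dy":-0.039,"az":-0.0389},{"dx":0.0125,"dy":-0.039,"az":-0.0389},{"dx":0.0125,"dy":-0.039,"az":-0.0389},{"dx":0.0125,"dy":-0.039,"az":-0.0389},{"dx":0.0125,"dy":-0.039,"az":-0.0389},{"dx":0.0125,"dy":-0.039}]' | tail -c 600
python3 -m handwheel '[{"dx":0.0125,"dy":-0.039},{"dx":0.0125,"dy":-0.039},{"dx":0.018,"dy":-0.045},{"dx":0.018,"dy":-0.045},{"dx":0.018,"dy":-0.045},{"dx":0.018,"dy":-0.045},{"dx":0.018,"dy":-0.045},{"dx":0.018,"dy":-0.045},{"dx":0.018,"dy":-0.045}]' | tail -c 600
```

```text
validation failed for argument at $[0]...
validation failed for argument at $[0]...
```

```bash
python3 -m handwheel '[{"dx":0,"dy":0,"dz":0.01,"ax":0,"ay":0,"az":0,"hand":91}]'; python3 -m handwheel 2>&1 | head
```

```text
time: 0.23
position: [0.1409, 0.608, 0.2346]
orientation: [[-0.974, 0.226, -0.001], [0.226, 0.974, -0.003], [0.0, -0.003, -1.0]]
contact_force: [-0.0, -0.3, -0.5]
finger_gap: 1.001
finger_force: 0.0
invalid input
```

All keys are required in every row.

```bash
python3 -m handwheel '[{"dx":0.022,"dy":-0.043,"dz":0.014,"ax":0,"ay":0,"az":-0.0389,"hand":91},{"dx":0.022,"dy":-0.043,"dz":0.014,"ax":0,"ay":0,"az":-0.0389,"hand":91},{"dx":0.022,"dy":-0.043,"dz":0.014,"ax":0,"ay":0,"az":-0.0389,"hand":91},{"dx":0.022,"dy":-0.043,"dz":0.014,"ax":0,"ay":0,"az":-0.0389,"hand":91},{"dx":0.022,"dy":-0.043,"dz":0.014,"ax":0,"ay":0,"az":-0.0389,"hand":91},{"dx":0.022,"dy":-0.043,"dz":0.014,"ax":0,"ay":0,"az":-0.0389,"hand":91},{"dx":0.0125,"dy":-0.039,"dz":0,"ax":0,"ay":0,"az":-0.0389,"hand":91},{"dx":0.0125,"dy":-0.039,"dz":0,"ax":0,"ay":0,"az":-0.0389,"hand":91},{"dx":0.0125,"dy":-0.039,"dz":0,"ax":0,"ay":0,"az":-0.0389,"hand":91},{"dx":0.0125,"dy":-0.039,"dz":0,"ax":0,"ay":0,"az":-0.0389,"hand":91},{"dx":0.0125,"dy":-0.039,"dz":0,"ax":0,"ay":0,"az":-0.0389,"hand":91},{"dx":0.0125,"dy":-0.039,"dz":0,"ax":0,"ay":0,"az":0,"hand":91}]'
```

```text
time: 1.23
position: [0.3069, 0.2138, 0.3037]
orientation: [[0.01, 1.0, 0.001], [1.0, -0.01, 0.0], [0.0, 0.001, -1.0]]
contact_force: [1.7, 0.3, 0.2]
finger_gap: 1.0
finger_force: 0.0
```

```bash
python3 -m handwheel '[{"dx":0.015,"dy":-0.049,"dz":0,"ax":0,"ay":0,"az":0,"hand":91},{"dx":0.015,"dy":-0.049,"dz":0,"ax":0,"ay":0,"az":0,"hand":91},{"dx":0.015,"dy":-0.049,"dz":0,"ax":0,"ay":0,"az":0,"hand":91},{"dx":0.015,"dy":-0.049,"dz":0,"ax":0,"ay":0,"az":0,"hand":91},{"dx":0.04,"dy":0,"dz":-0.012,"ax":0,"ay":0,"az":0,"hand":91},{"dx":0.04,"dy":0,"dz":-0.012,"ax":0,"ay":0,"az":0,"hand":91},{"dx":0.04,"dy":0,"dz":-0.012,"ax":0,"ay":0,"az":0,"hand":91},{"dx":0.04,"dy":0,"dz":-0.012,"ax":0,"ay":0,"az":0,"hand":91},{"dx":0.035,"dy":0,"dz":-0.012,"ax":0,"ay":0,"az":0,"hand":91},{"dx":0,"dy":0,"dz":0,"ax":0,"ay":0,"az":0,"hand":91},{"dx":0,"dy":0,"dz":0,"ax":0,"ay":0,"az":0,"hand":91}]'
python3 - <<'E'
from h import *
im,K,R,t=cam("wrist"); cv2.imwrite("pics/w1.png",im); np.savez("pics/w1.npz",K=K,R=R,t=t)
E
python3 -m handwheel '[{"dx":0,"dy":-0.05,"dz":0,"ax":0,"ay":0,"az":0,"hand":91},{"dx":0,"dy":-0.05,"dz":0,"ax":0,"ay":0,"az":0,"hand":91},{"dx":0,"dy":-0.05,"dz":0,"ax":0,"ay":0,"az":0,"hand":91},{"dx":0,"dy":-0.05,"dz":0,"ax":0,"ay":0,"az":0,"hand":91},{"dx":0,"dy":-0.05,"dz":0,"ax":0,"ay":0,"az":0,"hand":91},{"dx":0,"dy":-0.05,"dz":0,"ax":0,"ay":0,"az":0,"hand":91},{"dx":0,"dy":-0.05,"dz":0,"ax":0,"ay":0,"az":0,"hand":91},{"dx":0,"dy":-0.05,"dz":0,"ax":0,"ay":0,"az":0,"hand":91},{"dx":0,"dy":-0.03,"dz":0,"ax":0,"ay":0,"az":0,"hand":91},{"dx":0,"dy":0,"dz":0,"ax":0,"ay":0,"az":0,"hand":91},{"dx":0,"dy":0,"dz":0,"ax":0,"ay":0,"az":0,"hand":91}]'
python3 - <<'E'
from h import *
im,K,R,t=cam("wrist"); cv2.imwrite("pics/w2.png",im); np.savez("pics/w2.npz",K=K,R=R,t=t)
cv2.imwrite("pics/w12.png",np.vstack([cv2.imread("pics/w1.png")[:300],im[100:400]]))
E
```

```text
time: 2.15
position: [0.5101, 0.0635, 0.2546]
orientation: [[0.002, 1.0, -0.001], [1.0, -0.002, 0.0], [0.0, -0.001, -1.0]]
contact_force: [-0.9, -0.1, 1.0]
finger_gap: 0.996
finger_force: 0.0
time: 3.12
position: [0.5087, -0.2811, 0.2558]
orientation: [[0.003, 1.0, 0.0], [1.0, -0.003, -0.0], [-0.0, 0.0, -1.0]]
contact_force: [-0.2, 0.7, -0.2]
finger_gap: 0.996
finger_force: 0.0
```

View pics/w12.png

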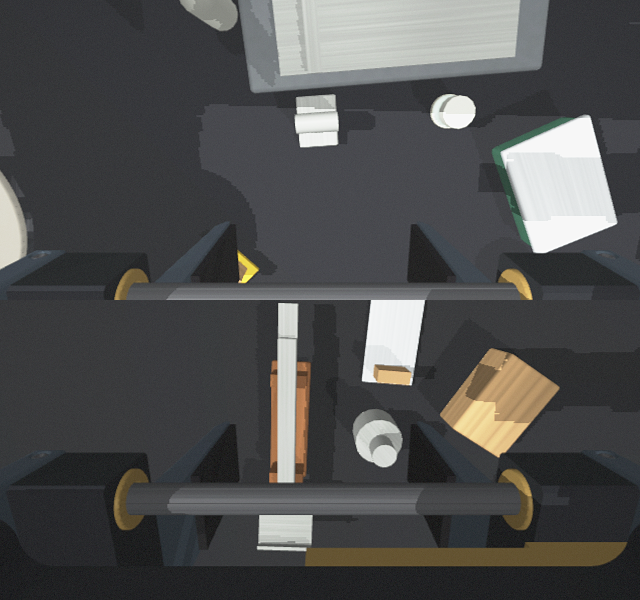

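The stacked wrist views show the slab's lower front edge from (252,93) to (541,69), the ridge at about (317,122) and the pot at (455,111). In the lower one (full-image rows) the toe tip is at (288,104), the shank runs along columns 278–297, the knob is at (384,256) and the shoe grip at (393,175).

```bash
cat > m1.py <<'E'
from h import *
def ld(n): z=np.load(f"pics/{n}.npz"); return cv2.imread(f"pics/{n}.png"),z['K'],z['R'],z['t']
def edge(g,cols,r0,r1,axis=0):
    out=[]
    for c in cols:
        v=(g[r0:r1,c] if axis==0 else g[c,r0:r1]).astype(float); d=np.diff(cv2.GaussianBlur(v.reshape(-1,1),(1,5),0).ravel())
        out.append((d,c))
    return out
if __name__=="__main__":
    im,K,R,t=ld("w1"); g=cv2.cvtColor(im,cv2.COLOR_BGR2GRAY)
    P=[(c,60+np.argmin(d)+.5) for d,c in edge(g,range(350,530,4),60,105)]
    q=cast(K,R,t,P,.055); a,b=np.polyfit(q[:,0],q[:,1],1); print("edge y=",a,b,"ang",np.degrees(np.arctan(a)),"res",np.std(q[:,1]-a*q[:,0]-b))
    print("corners",cast(K,R,t,[(252,93),(541,69)],.055).round(4).tolist())
    print("block rows",[(r,int(g[r,318])) for r in range(92,150,2)])
    print("ridge row prof",[(c,int(g[120,c])) for c in list(range(290,302))+list(range(332,344))])
    print("pot",cast(K,R,t,[(460,111)],.042).round(3))
    im,K,R,t=ld("w2"); g=cv2.cvtColor(im,cv2.COLOR_BGR2GRAY)
    rows=range(145,255,5); L=[];Rr=[]
    for d,c in edge(g,rows,255,320,1):pass
    M=cv2.inRange(im,(120,120,120),(255,255,255))
    for r in rows:
        x=np.where(M[r,260:312])[0]+260; L.append((x.min(),r)); Rr.append((x.max()+1,r))
    l=cast(K,R,t,L,.048);rr=cast(K,R,t,Rr,.048); m=(l+rr)/2; k=np.polyfit(m[:,1],m[:,0],1); print("bar x=",k,"ang",np.degrees(np.arctan2(1,k[0])),"width",np.median(rr[:,0]-l[:,0]))
    col=M[80:130,287]; print("toe row",80+np.argmax(col>0), "toe",cast(K,R,t,[(288,80+np.argmax(col>0))],.042))
    # shoe
    S=M.copy(); S[:,:350]=0;S[:,440:]=0;S[186:,:]=0
    cs,_=cv2.findContours(S,cv2.RETR_EXTERNAL,cv2.CHAIN_APPROX_NONE); c=max(cs,key=cv2.contourArea); q=cast(K,R,t,c[:,0,:],.006)
    rect=cv2.minAreaRect((q[:,:2]*1000).astype(np.float32)); print("shoe rect",rect, cv2.boxPoints(rect).round(0).tolist())
    ho=cv2.inRange(cv2.cvtColor(im,cv2.COLOR_BGR2HSV),(8,60,60),(25,255,255)); ho[:,:365]=0;ho[:,418:]=0;ho[195:]=0
    c=max(cv2.findContours(ho,cv2.RETR_EXTERNAL,cv2.CHAIN_APPROX_NONE)[0],key=cv2.contourArea); print("handle px",cv2.boundingRect(c)); 
    cc=cv2.HoughCircles(cv2.medianBlur(g,3),cv2.HOUGH_GRADIENT,1,20,param1=80,param2=12,minRadius=8,maxRadius=18)
    print([ (x.round(1).tolist(),cast(K,R,t,[x[:2]],.08).round(4).tolist()) for x in cc[0] if 350<x[0]<420 and 220<x[1]<280])
E
python3 m1.py
```

```text
edge y= 0.012748198512298399 0.15567002893744253 ang 0.7303784066675413 res 0.007011503450561966
corners [[0.4397, 0.1476, 0.055], [0.7183, 0.169, 0.055]]
block rows [(92, 51), (94, 41), (96, 170), (98, 177), (100, 177), (102, 176), (104, 177), (106, 176), (108, 170), (110, 235), (112, 178), (114, 201), (116, 228), (118, 238), (120, 243), (122, 244), (124, 241), (126, 239), (128, 233), (130, 214), (132, 183), (134, 243), (136, 241), (138, 241), (140, 241), (142, 241), (144, 244), (146, 128), (148, 72)]
ridge row prof [(290, 70), (291, 67), (292, 67), (293, 63), (294, 92), (295, 227), (296, 242), (297, 239), (298, 239), (299, 238), (300, 239), (301, 240), (332, 245), (333, 245), (334, 245), (335, 245), (336, 248), (337, 244), (338, 156), (339, 46), (340, 57), (341, 60), (342, 58), (343, 58)]
pot [[0.65  0.13  0.042]]
bar x= [0.04130752 0.48067717] ang 87.63459820933338 width 0.020547118060060904
toe row 103 toe [[ 0.47226292 -0.20656712  0.042     ]]
shoe rect ((590.2017211914062, -222.94464111328125), (155.12704467773438, 60.772220611572266), 85.0851821899414) [[553.0, -298.0], [614.0, -303.0], [627.0, -148.0], [567.0, -143.0]]
handle px (373, 165, 38, 21)
[([383.5, 252.5, 14.100000381469727], [[0.5703, -0.3561, 0.08]]), ([367.5, 226.5, 15.0], [[0.5528, -0.3273, 0.08]])]
```

```bash
python3 - <<'E'
from m1 import *
im,K,R,t=ld("w1"); g=cv2.cvtColor(im,cv2.COLOR_BGR2GRAY); print("cam",(-R.T@t).round(4))
P=[]
for c in list(range(256,292,3))+list(range(345,538,3)):
    pr=93-(c-252)*24/289; v=g[int(pr)-8:int(pr)+9,c].astype(float); P.append((c,int(pr)-8+np.argmin(np.diff(cv2.GaussianBlur(v.reshape(-1,1),(1,5),0).ravel()))+.5))
P=np.array(P); vx,vy,x0,y0=cv2.fitLine(P.astype(np.float32),cv2.DIST_HUBER,0,.01,.01).ravel(); print("px line",vy/vx)
ends=[(c,y0+vy/vx*(c-x0)) for c in (252,541)]
for z in(.055,.085):
    q=cast(K,R,t,ends,z); d=q[1]-q[0]; print(z,q.round(4).tolist(),np.degrees(np.arctan2(d[1],d[0])),np.hypot(*d[:2]))
M=cv2.inRange(im,(140,140,140),(255,255,255)); M[:94]=0; M[150:]=0; M[:,:285]=0; M[:,345:]=0
c=max(cv2.findContours(M,cv2.RETR_EXTERNAL,cv2.CHAIN_APPROX_NONE)[0],key=cv2.contourArea)
print("contour ext", c[:,0].min(0),c[:,0].max(0))
for z in(.012,.046):
  print("block",z,cast(K,R,t,[(317,95),(317,146.5),(294.5,122),(338.5,121)],z).round(4).tolist())
# ridge rows at several columns: half-level points
for col in(300,317,333): 
    print(col,[int(v) for v in g[108:136,col]])
E
```

```text
cam [0.5092 0.1416 0.4109]
px line -0.08164953
0.055 [[0.4397, 0.1479, 0.055], [0.7183, 0.169, 0.055]] 4.328414836773353 0.2793918945360836
0.085 [[0.4456, 0.1473, 0.085], [0.7007, 0.1667, 0.085]] 4.328414836773358 0.2558423425871309
contour ext [295  95] [338 146]
block 0.012 [[0.5025, 0.1461, 0.012], [0.5021, 0.0897, 0.012], [0.4771, 0.1171, 0.012], [0.5264, 0.1181, 0.012]]
block 0.046 [[0.5031, 0.1457, 0.046], [0.5027, 0.0942, 0.046], [0.4798, 0.1192, 0.046], [0.5249, 0.1201, 0.046]]
300 [236, 233, 233, 234, 236, 206, 163, 189, 213, 225, 233, 238, 239, 242, 245, 244, 242, 241, 241, 239, 237, 235, 228, 219, 194, 200, 243, 245]
317 [176, 235, 238, 240, 168, 174, 198, 217, 229, 235, 238, 240, 243, 245, 244, 242, 242, 240, 239, 237, 234, 227, 215, 184, 180, 241, 242, 240]
333 [162, 228, 242, 167, 177, 203, 221, 230, 236, 238, 241, 243, 245, 244, 242, 241, 240, 239, 237, 233, 226, 210, 180, 171, 242, 243, 241, 241]
```

```bash
python3 -m handwheel '[{"dx":-0.0134,"dy":-0.0236,"dz":-0.043,"ax":0,"ay":0,"az":-0.0122,"hand":60},{"dx":-0.0134,"dy":-0.0236,"dz":-0.043,"ax":0,"ay":0,"az":0,"hand":60},{"dx":-0.0134,"dy":-0.0236,"dz":-0.043,"ax":0,"ay":0,"az":0,"hand":60},{"dx":-0.0134,"dy":-0.0236,"dz":-0.043,"ax":0,"ay":0,"az":0,"hand":60},{"dx":0,"dy":0,"dz":0,"ax":0,"ay":0,"az":0,"hand":60},{"dx":0,"dy":0,"dz":0,"ax":0,"ay":0,"az":0,"hand":60}]'
```

```text
time: 3.67
position: [0.4655, -0.3545, 0.1165]
orientation: [[0.04, 0.999, -0.002], [0.999, -0.04, 0.002], [0.002, -0.002, -1.0]]
contact_force: [0.1, 1.0, 0.4]
finger_gap: 0.655
finger_force: 0.0
```

```bash
python3 -m handwheel '[{"dx":0,"dy":-0.0025,"dz":-0.0327,"ax":0,"ay":0,"az":0,"hand":60},{"dx":0,"dy":0,"dz":-0.0327,"ax":0,"ay":0,"az":0,"hand":60},{"dx":0,"dy":0,"dz":-0.0327,"ax":0,"ay":0,"az":0,"hand":60},{"dx":0,"dy":0,"dz":0,"ax":0,"ay":0,"az":0,"hand":60},{"dx":0,"dy":0,"dz":0,"ax":0,"ay":0,"az":0,"hand":10},{"dx":0,"dy":0,"dz":0,"ax":0,"ay":0,"az":0,"hand":10},{"dx":0,"dy":0,"dz":0,"ax":0,"ay":0,"az":0,"hand":10},{"dx":0,"dy":0,"dz":0,"ax":0,"ay":0,"az":0,"hand":10},{"dx":0,"dy":0,"dz":0,"ax":0,"ay":0,"az":0,"hand":10},{"dx":0,"dy":0,"dz":0,"ax":0,"ay":0,"az":0,"hand":10}]' 45
```

```text
time: 4.5
position: [0.4669, -0.3582, 0.0398]
orientation: [[0.04, 0.999, 0.001], [0.999, -0.04, -0.001], [-0.001, 0.001, -1.0]]
contact_force: [-0.1, 0.3, -0.7]
finger_gap: 0.251
finger_force: 0.0
```

```bash
python3 -m handwheel '[{"dx":0,"dy":0,"dz":0,"ax":0,"ay":0,"az":0,"hand":10},{"dx":0,"dy":0,"dz":0,"ax":0,"ay":0,"az":0,"hand":10},{"dx":0,"dy":0,"dz":0,"ax":0,"ay":0,"az":0,"hand":10}]' 45
python3 -m handwheel '[{"dx":0,"dy":0,"dz":0.01,"ax":0,"ay":0,"az":0,"hand":10},{"dx":0,"dy":0,"dz":0.025,"ax":0,"ay":0,"az":0,"hand":10},{"dx":0,"dy":0,"dz":0.025,"ax":0,"ay":0,"az":0,"hand":10},{"dx":0,"dy":0,"dz":0.025,"ax":0,"ay":0,"az":0,"hand":10},{"dx":0.006,"dy":0.02,"dz":0,"ax":0,"ay":0,"az":0.009,"hand":10},{"dx":0.008,"dy":0.04,"dz":0,"ax":0,"ay":0,"az":0.009,"hand":10},{"dx":0.008,"dy":0.045,"dz":0,"ax":0,"ay":0,"az":0.009,"hand":10},{"dx":0.008,"dy":0.045,"dz":0,"ax":0,"ay":0,"az":0.010,"hand":10},{"dx":0.008,"dy":0.045,"dz":0,"ax":0,"ay":0,"az":0,"hand":10},{"dx":0.008,"dy":0.045,"dz":0,"ax":0,"ay":0,"az":0,"hand":10},{"dx":0.008,"dy":0.045,"dz":0,"ax":0,"ay":0,"az":0,"hand":10},{"dx":0.002,"dy":0.03,"dz":0,"ax":0,"ay":0,"az":0,"hand":10}]'
```

```text
time: 4.75
position: [0.4668, -0.3581, 0.0396]
orientation: [[0.04, 0.999, 0.001], [0.999, -0.04, -0.0], [-0.0, 0.001, -1.0]]
contact_force: [-0.6, 1.9, 8.6]
finger_gap: 0.219
finger_force: 45.0
time: 5.75
position: [0.5114, -0.103, 0.1073]
orientation: [[-0.077, 0.997, -0.0], [0.997, 0.077, 0.001], [0.001, -0.0, -1.0]]
contact_force: [0.4, -0.4, -6.1]
finger_gap: 0.214
finger_force: 45.0
```

```bash
python3 -m handwheel '[{"dx":0.0005,"dy":0.04,"dz":0,"ax":0,"ay":0,"az":0,"hand":10},{"dx":0,"dy":0.04,"dz":0,"ax":0,"ay":0,"az":0,"hand":10},{"dx":0,"dy":0.02,"dz":-0.02,"ax":0,"ay":0,"az":0,"hand":10},{"dx":0,"dy":0,"dz":-0.02,"ax":0,"ay":0,"az":0,"hand":10},{"dx":0,"dy":0,"dz":0,"ax":0,"ay":0,"az":0,"hand":10},{"dx":0,"dy":0,"dz":0,"ax":0,"ay":0,"az":0,"hand":10},{"dx":0,"dy":0,"dz":0,"ax":0,"ay":0,"az":0,"hand":10}]'
python3 - <<'E'
from h import *
ims=[]
for n in ("wrist","side","scene"):
    im,K,R,t=cam(n); cv2.imwrite(f"pics/{n}3.png",im); np.savez(f"pics/{n}3.npz",K=K,R=R,t=t); ims.append(im)
o=np.zeros((600,800,3),np.uint8); o[:250,:400]=cv2.resize(ims[0],(400,250)); o[:300,400:]=cv2.resize(ims[1][120:240,200:360],(400,300)); o[300:,400:]=cv2.resize(ims[2][130:250,290:450],(400,300)); cv2.imwrite("pics/c3.png",o)
E
```

```text
time: 6.33
position: [0.512, -0.0265, 0.0757]
orientation: [[-0.076, 0.997, 0.0], [0.997, 0.076, -0.0], [-0.0, 0.0, -1.0]]
contact_force: [-0.8, -0.5, -6.2]
finger_gap: 0.218
finger_force: 45.0
```

View pics/c3.png

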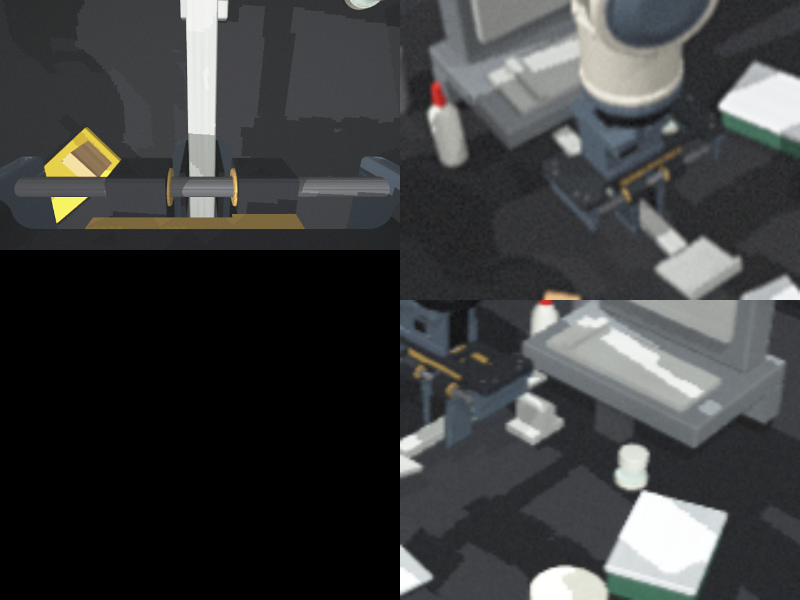

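The wrist view (half scale) shows the shank running straight up at column 203 over the block, whose flange shows at the top (180–228, 0–18). The pot is at (365,0).

```bash
python3 - <<'E'
from m1 import *
im,K,R,t=ld("wrist3"); g=cv2.cvtColor(im,cv2.COLOR_BGR2GRAY)
L=[];Rr=[]
for r in range(50,200,6):
    d=np.diff(cv2.GaussianBlur(g[r].astype(float).reshape(-1,1),(1,5),0).ravel()); L.append((360+np.argmax(d[360:400])+1,r)); Rr.append((410+np.argmin(d[410:450])+1,r))
z=.0757+.0022+.006
l=cast(K,R,t,L,z);rr=cast(K,R,t,Rr,z);m=(l+rr)/2;k=np.polyfit(m[:,1],m[:,0],1);print(k,np.degrees(np.arctan2(1,k[0])),np.median(rr[:,0]-l[:,0]),"x at ridge .118:",np.polyval(k,.118),"at grip",np.polyval(k,-.0265))
print([int(v) for v in g[8,352:372]],[int(v) for v in g[8,440:465]])
print(cast(K,R,t,[(361,8),(457,8)],.012).round(4),cast(K,R,t,[(361,8),(457,8)],.046).round(4))
E
```

```text
[-0.11123353  0.5414559 ] 96.34712029442876 0.01901818538174649 x at ridge .118: 0.5283303458248231 at grip 0.5444035911488259
[239, 237, 238, 238, 240, 239, 237, 235, 234, 236, 231, 208, 159, 91, 48, 50, 51, 53, 51, 51] [54, 52, 54, 51, 50, 54, 52, 52, 53, 51, 52, 55, 53, 54, 53, 51, 53, 53, 52, 49, 53, 48, 55, 54, 53]
[[0.5228 0.1026 0.012 ]
 [0.5771 0.1067 0.012 ]] [[0.52   0.0947 0.046 ]
 [0.5659 0.0982 0.046 ]]
```

```bash
python3 - <<'E'
from m1 import *
im,K,R,t=ld("wrist3"); g=cv2.cvtColor(im,cv2.COLOR_BGR2GRAY)
L=[];Rr=[]
for r in range(50,205,6):
    d=np.diff(cv2.GaussianBlur(g[r].astype(float).reshape(-1,1),(1,5),0).ravel()); L.append((285+np.argmax(d[285:315])+1,r)); Rr.append((330+np.argmin(d[330:365])+1,r))
z=.0757+.0022+.006
l=cast(K,R,t,L,z);rr=cast(K,R,t,Rr,z);m=(l+rr)/2;k=np.polyfit(m[:,1],m[:,0],1);print(k,np.degrees(np.arctan2(1,k[0])),np.median(rr[:,0]-l[:,0]),"x at ridge .118:",np.polyval(k,.118),"at grip",np.polyval(k,-.0265))
d=np.diff(g[12].astype(float));a=270+np.argmax(d[270:300])+1;b=350+np.argmin(d[350:380])+1
print(a,b,[int(v) for v in g[12,350:380]],cast(K,R,t,[(a,12),(b,12)],.012).round(4),cast(K,R,t,[(a,12),(b,12)],.046).round(4), [int(v) for v in g[0:40:2,295]])
E
```

```text
[-0.07671752  0.50885987] 94.38699696997764 0.01934986145513326 x at ridge .118: 0.49980720554583197 at grip 0.5108928873465043
289 365 [242, 239, 239, 238, 238, 239, 239, 239, 238, 235, 234, 237, 232, 206, 148, 80, 45, 51, 51, 55, 54, 50, 50, 56, 53, 54, 52, 53, 58, 52] [[0.4822 0.0975 0.012 ]
 [0.5253 0.1007 0.012 ]] [[0.4857 0.0904 0.046 ]
 [0.5221 0.0931 0.046 ]] [227, 229, 229, 228, 230, 229, 231, 230, 229, 231, 231, 230, 231, 221, 178, 107, 90, 64, 66, 62]
```

```bash
python3 -m handwheel '[{"dx":0,"dy":0,"dz":-0.0155,"ax":0,"ay":0,"az":0,"hand":10},{"dx":0.001,"dy":0,"dz":-0.0153,"ax":0,"ay":0,"az":0,"hand":10},{"dx":0,"dy":0,"dz":0,"ax":0,"ay":0,"az":0,"hand":10},{"dx":0,"dy":0,"dz":0,"ax":0,"ay":0,"az":0,"hand":10},{"dx":0,"dy":0,"dz":0,"ax":0,"ay":0,"az":0,"hand":10}]'; python3 -c "
from h import *;s=telemetry.sense();print(np.round(s['ft_torque'],3),np.round(s['position'],4))"
```

```text
time: 6.9
position: [0.5129, -0.0262, 0.0511]
orientation: [[-0.076, 0.997, 0.001], [0.997, 0.076, -0.0], [-0.0, 0.001, -1.0]]
contact_force: [0.1, -0.3, -5.6]
finger_gap: 0.216
finger_force: 45.0
[-0.002  0.041 -0.01 ] [ 0.5129 -0.0262  0.0511]
```

```bash
python3 -m handwheel '[{"dx":-0.0005,"dy":0.012,"dz":0,"ax":0,"ay":0,"az":0,"hand":10},{"dx":-0.0005,"dy":0.012,"dz":0,"ax":0,"ay":0,"az":0,"hand":10},{"dx":-0.0006,"dy":0.012,"dz":0,"ax":0,"ay":0,"az":0,"hand":10},{"dx":-0.0006,"dy":0.008,"dz":0,"ax":0,"ay":0,"az":0,"hand":10},{"dx":0,"dy":0,"dz":0,"ax":0,"ay":0,"az":0,"hand":10},{"dx":0,"dy":0,"dz":0,"ax":0,"ay":0,"az":0,"hand":10}]'; python3 -c "
from h import *;s=telemetry.sense();print(np.round(s['ft_torque'],3),np.round(s['position'],4))"
```

```text
time: 7.4
position: [0.5108, 0.0098, 0.0505]
orientation: [[-0.078, 0.997, 0.0], [0.997, 0.078, -0.0], [-0.0, 0.0, -1.0]]
contact_force: [-0.1, -0.3, -6.0]
finger_gap: 0.216
finger_force: 45.0
[-0.038  0.051  0.01 ] [0.5108 0.0098 0.0505]
```

```bash
python3 -m handwheel '[{"dx":-0.0003,"dy":0.008,"dz":0,"ax":0,"ay":0,"az":0,"hand":10},{"dx":-0.0003,"dy":0.008,"dz":0,"ax":0,"ay":0,"az":0,"hand":10},{"dx":0,"dy":0,"dz":0,"ax":0,"ay":0,"az":0,"hand":10},{"dx":0,"dy":0,"dz":0,"ax":0,"ay":0,"az":0,"hand":10}]'; python3 -c "
from h import *;s=telemetry.sense();print(np.round(s['ft_torque'],3),np.round(s['position'],4))"
```

```text
time: 7.73
position: [0.5103, 0.0223, 0.0504]
orientation: [[-0.077, 0.997, -0.0], [0.997, 0.077, -0.0], [-0.0, -0.0, -1.0]]
contact_force: [-0.2, -0.1, -5.5]
finger_gap: 0.22
finger_force: 45.0
[ 0.009 -0.021  0.013] [0.5103 0.0223 0.0504]
```

```bash
python3 -m handwheel '[{"dx":0,"dy":0,"dz":-0.001,"ax":0,"ay":0,"az":0,"hand":10},{"dx":0,"dy":0,"dz":-0.0005,"ax":0,"ay":0,"az":0,"hand":10},{"dx":0,"dy":0,"dz":0,"ax":0,"ay":0,"az":0,"hand":10},{"dx":0,"dy":0,"dz":0,"ax":0,"ay":0,"az":0,"hand":10}]'
```

```text
time: 8.07
position: [0.5104, 0.0219, 0.0492]
orientation: [[-0.076, 0.997, 0.0], [0.997, 0.076, 0.0], [0.0, 0.0, -1.0]]
contact_force: [-0.1, 1.1, -5.4]
finger_gap: 0.217
finger_force: 45.0
```

```bash
python3 -m handwheel '[{"dx":0,"dy":0,"dz":-0.001,"ax":0,"ay":0,"az":0,"hand":10},{"dx":0,"dy":0,"dz":-0.0005,"ax":0,"ay":0,"az":0,"hand":10},{"dx":0,"dy":0,"dz":0,"ax":0,"ay":0,"az":0,"hand":10}]'; python3 -c "
from h import *;s=telemetry.sense();print(np.round(s['ft_torque'],3),np.round(s['position'],4))"
```

```text
time: 8.32
position: [0.5105, 0.0219, 0.0481]
orientation: [[-0.076, 0.997, 0.0], [0.997, 0.076, -0.0], [-0.0, 0.0, -1.0]]
contact_force: [-0.5, -2.2, -1.2]
finger_gap: 0.217
finger_force: 45.0
[0.132 0.144 0.018] [0.5105 0.0219 0.0481]
```

```bash
python3 -m handwheel '[{"dx":0,"dy":0,"dz":0,"ax":0,"ay":0,"az":0,"hand":26},{"dx":0,"dy":0,"dz":0,"ax":0,"ay":0,"az":0,"hand":32},{"dx":0,"dy":0,"dz":0,"ax":0,"ay":0,"az":0,"hand":45},{"dx":0,"dy":0,"dz":0,"ax":0,"ay":0,"az":0,"hand":55},{"dx":0,"dy":0,"dz":0,"ax":0,"ay":0,"az":0,"hand":60},{"dx":0,"dy":0,"dz":0.03,"ax":0,"ay":0,"az":0,"hand":60},{"dx":0,"dy":0,"dz":0.045,"ax":0,"ay":0,"az":0,"hand":60},{"dx":0,"dy":0,"dz":0.05,"ax":0,"ay":0,"az":0,"hand":60},{"dx":0,"dy":0,"dz":0.05,"ax":0,"ay":0,"az":0,"hand":60},{"dx":0,"dy":0,"dz":0.05,"ax":0,"ay":0,"az":0,"hand":60},{"dx":0,"dy":0,"dz":0,"ax":0,"ay":0,"az":0,"hand":60},{"dx":0,"dy":0,"dz":0,"ax":0,"ay":0,"az":0,"hand":60}]'
python3 - <<'E'
from h import *
im,K,R,t=cam("wrist"); cv2.imwrite("pics/w4.png",im); np.savez("pics/w4.npz",K=K,R=R,t=t)
E
```

```text
time: 9.32
position: [0.5115, 0.022, 0.2302]
orientation: [[-0.077, 0.997, 0.005], [0.997, 0.077, -0.0], [-0.001, 0.005, -1.0]]
contact_force: [0.1, -0.6, -0.8]
finger_gap: 0.656
finger_force: 0.0
```

View pics/w4.png

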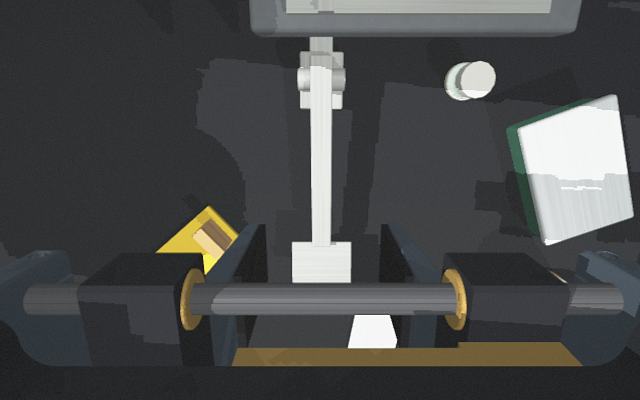

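The bar lies across the block with its toe under the slab edge at (320,37) and the pedal at (322,262). The pot and tin are untouched. Next is the weight.

```bash
python3 -m handwheel '[{"dx":0.0074,"dy":-0.0473,"dz":-0.004,"ax":0,"ay":0,"az":0,"hand":50},{"dx":0.0074,"dy":-0.0473,"dz":-0.004,"ax":0,"ay":0,"az":0,"hand":50},{"dx":0.0074,"dy":-0.0473,"dz":-0.004,"ax":0,"ay":0,"az":0,"hand":50},{"dx":0.0074,"dy":-0.0473,"dz":-0.004,"ax":0,"ay":0,"az":0,"hand":50},{"dx":0.0074,"dy":-0.0473,"dz":-0.004,"ax":0,"ay":0,"az":0,"hand":50},{"dx":0.0074,"dy":-0.0473,"dz":-0.004,"ax":0,"ay":0,"az":0,"hand":50},{"dx":0.0074,"dy":-0.0473,"dz":-0.004,"ax":0,"ay":0,"az":0,"hand":50},{"dx":0.0074,"dy":-0.0473,"dz":-0.004,"ax":0,"ay":0,"az":0,"hand":50},{"dx":0.0074,"dy":-0.0473,"dz":-0.004,"ax":0,"ay":0,"az":0,"hand":50},{"dx":0.0074,"dy":-0.0473,"dz":-0.004,"ax":0,"ay":0,"az":0,"hand":50},{"dx":0,"dy":0,"dz":0,"ax":0,"ay":0,"az":0,"hand":50},{"dx":0,"dy":0,"dz":0,"ax":0,"ay":0,"az":0,"hand":50}]'
python3 - <<'E'
from h import *
import numpy as np
z=np.load("pics/w4.npz");im=cv2.imread("pics/w4.png");g=cv2.cvtColor(im,cv2.COLOR_BGR2GRAY)
d=np.diff(g[265].astype(float)); a=280+np.argmax(d[280:305])+1;b=340+np.argmin(d[340:362])+1
e=np.diff(g[232:252,300].astype(float));r=232+np.argmax(e)+1
for h in(.035,.045):print(a,b,r,cast(z['K'],z['R'],z['t'],[(a,265),(b,265),(300,r),(345,r)],h).round(4).tolist())
E
```

```text
time: 10.37
position: [0.5686, -0.3577, 0.1932]
orientation: [[-0.074, 0.997, -0.003], [0.997, 0.074, 0.002], [0.002, -0.003, -1.0]]
contact_force: [-0.3, 0.2, 0.2]
finger_gap: 0.545
finger_force: 0.0
292 351 242 [[0.4846, -0.0791, 0.035], [0.55, -0.0743, 0.035], [0.4919, -0.051, 0.035], [0.5407, -0.0473, 0.035]]
292 351 242 [[0.4852, -0.074, 0.045], [0.5487, -0.0694, 0.045], [0.4922, -0.0467, 0.045], [0.5397, -0.0432, 0.045]]
```

```bash
python3 -m handwheel '[{"dx":0.002,"dy":0.002,"dz":-0.04,"ax":0,"ay":0,"az":0,"hand":50},{"dx":0,"dy":0,"dz":-0.04,"ax":0,"ay":0,"az":0,"hand":50},{"dx":0,"dy":0,"dz":-0.04,"ax":0,"ay":0,"az":0,"hand":50},{"dx":0,"dy":0,"dz":-0.028,"ax":0,"ay":0,"az":0,"hand":50},{"dx":0,"dy":0,"dz":-0.0135,"ax":0,"ay":0,"az":0,"hand":50},{"dx":0,"dy":0,"dz":0,"ax":0,"ay":0,"az":0,"hand":50},{"dx":0,"dy":0,"dz":0,"ax":0,"ay":0,"az":0,"hand":15},{"dx":0,"dy":0,"dz":0,"ax":0,"ay":0,"az":0,"hand":15},{"dx":0,"dy":0,"dz":0,"ax":0,"ay":0,"az":0,"hand":15},{"dx":0,"dy":0,"dz":0,"ax":0,"ay":0,"az":0,"hand":15},{"dx":0,"dy":0,"dz":0,"ax":0,"ay":0,"az":0,"hand":15}]' 40
python3 -m handwheel '[{"dx":0,"dy":0,"dz":0,"ax":0,"ay":0,"az":0,"hand":15},{"dx":0,"dy":0,"dz":0,"ax":0,"ay":0,"az":0,"hand":15}]'
```

```text
time: 11.28
position: [0.572, -0.3552, 0.0682]
orientation: [[-0.076, 0.997, 0.002], [0.997, 0.076, -0.001], [-0.001, 0.002, -1.0]]
contact_force: [0.9, 1.8, 9.8]
finger_gap: 0.274
finger_force: 40.0
time: 11.45
position: [0.5721, -0.3551, 0.0682]
orientation: [[-0.077, 0.997, 0.002], [0.997, 0.077, -0.001], [-0.001, 0.002, -1.0]]
contact_force: [0.8, 2.6, 8.8]
finger_gap: 0.276
finger_force: 40.0
```

```bash
python3 -m handwheel '[{"dx":0,"dy":0,"dz":0.015,"ax":0,"ay":0,"az":0,"hand":15},{"dx":0,"dy":0,"dz":0.035,"ax":0,"ay":0,"az":0,"hand":15},{"dx":0,"dy":0,"dz":0.04,"ax":0,"ay":0,"az":0,"hand":15},{"dx":-0.005,"dy":0.025,"dz":0.035,"ax":0,"ay":0,"az":0,"hand":15},{"dx":-0.009,"dy":0.045,"dz":0,"ax":0,"ay":0,"az":0,"hand":15},{"dx":-0.009,"dy":0.045,"dz":0,"ax":0,"ay":0,"az":0,"hand":15},{"dx":-0.009,"dy":0.045,"dz":0,"ax":0,"ay":0,"az":0,"hand":15},{"dx":-0.009,"dy":0.045,"dz":0,"ax":0,"ay":0,"az":0,"hand":15},{"dx":-0.009,"dy":0.045,"dz":0,"ax":0,"ay":0,"az":0,"hand":15},{"dx":-0.009,"dy":0.045,"dz":0,"ax":0,"ay":0,"az":0,"hand":15},{"dx":-0.007,"dy":0.035,"dz":0,"ax":0,"ay":0,"az":0,"hand":15},{"dx":-0.003,"dy":0.019,"dz":0,"ax":0,"ay":0,"az":0,"hand":15}]'
python3 -m handwheel '[{"dx":0,"dy":0,"dz":0,"ax":0,"ay":0,"az":0,"hand":15},{"dx":0,"dy":0,"dz":0,"ax":0,"ay":0,"az":0,"hand":15},{"dx":0,"dy":0,"dz":0,"ax":0,"ay":0,"az":0,"hand":15}]'
```

```text
time: 12.45
position: [0.5139, -0.0724, 0.1671]
orientation: [[-0.078, 0.997, -0.002], [0.997, 0.078, 0.001], [0.001, -0.002, -1.0]]
contact_force: [-0.2, -1.3, -7.8]
finger_gap: 0.279
finger_force: 40.0
time: 12.7
position: [0.516, -0.076, 0.1671]
orientation: [[-0.077, 0.997, 0.0], [0.997, 0.077, -0.0], [-0.0, 0.0, -1.0]]
contact_force: [0.2, -0.1, -7.4]
finger_gap: 0.272
finger_force: 40.0
```

```bash
python3 -m handwheel '[{"dx":0.001,"dy":0,"dz":-0.03,"ax":0,"ay":0,"az":0,"hand":15},{"dx":0,"dy":0,"dz":-0.02,"ax":0,"ay":0,"az":0,"hand":15},{"dx":0,"dy":0,"dz":-0.01,"ax":0,"ay":0,"az":0,"hand":15},{"dx":0,"dy":0,"dz":-0.006,"ax":0,"ay":0,"az":0,"hand":15},{"dx":0,"dy":0,"dz":-0.006,"ax":0,"ay":0,"az":0,"hand":15},{"dx":0,"dy":0,"dz":-0.006,"ax":0,"ay":0,"az":0,"hand":15},{"dx":0,"dy":0,"dz":-0.006,"ax":0,"ay":0,"az":0,"hand":15}]'
```

```text
time: 13.28
position: [0.5172, -0.0759, 0.0998]
orientation: [[-0.076, 0.997, 0.001], [0.997, 0.076, -0.0], [-0.0, 0.001, -1.0]]
contact_force: [-1.0, 0.9, -3.4]
finger_gap: 0.274
finger_force: 40.0
```

```bash
python3 -m handwheel '[{"dx":0,"dy":0,"dz":-0.006,"ax":0,"ay":0,"az":0,"hand":15},{"dx":0,"dy":0,"dz":-0.006,"ax":0,"ay":0,"az":0,"hand":15},{"dx":0,"dy":0,"dz":-0.006,"ax":0,"ay":0,"az":0,"hand":15},{"dx":0,"dy":0,"dz":0,"ax":0,"ay":0,"az":0,"hand":15}]'
```

```text
time: 13.62
position: [0.5164, -0.0753, 0.0844]
orientation: [[-0.077, 0.997, -0.001], [0.997, 0.077, 0.0], [0.001, -0.001, -1.0]]
contact_force: [-0.4, 2.4, -3.2]
finger_gap: 0.272
finger_force: 40.0
```

```bash
python3 -m handwheel '[{"dx":0,"dy":0,"dz":-0.005,"ax":0,"ay":0,"az":0,"hand":15},{"dx":0,"dy":0,"dz":-0.005,"ax":0,"ay":0,"az":0,"hand":15},{"dx":0,"dy":0,"dz":-0.002,"ax":0,"ay":0,"az":0,"hand":15},{"dx":0,"dy":0,"dz":0,"ax":0,"ay":0,"az":0,"hand":15},{"dx":0,"dy":0,"dz":0,"ax":0,"ay":0,"az":0,"hand":15}]'
```

```text
time: 14.03
position: [0.5185, -0.0746, 0.0777]
orientation: [[-0.076, 0.997, 0.004], [0.997, 0.076, 0.001], [0.0, 0.004, -1.0]]
contact_force: [-3.2, 19.5, 38.2]
finger_gap: 0.274
finger_force: 40.0
```

```bash
python3 -m handwheel '[{"dx":0,"dy":0,"dz":0.002,"ax":0,"ay":0,"az":0,"hand":15},{"dx":0,"dy":0.001,"dz":0.0015,"ax":0,"ay":0,"az":0,"hand":15},{"dx":0,"dy":0,"dz":0,"ax":0,"ay":0,"az":0,"hand":15}]'
python3 - <<'E'
from h import *
print(telemetry.sense()['position'])
ims=[]
for n in ("wrist","side","scene"):
    im,K,R,t=cam(n); cv2.imwrite(f"pics/{n}5.png",im); ims.append(im)
o=np.zeros((600,800,3),np.uint8); o[:250,:400]=cv2.resize(ims[0],(400,250)); o[:300,400:]=cv2.resize(ims[1][120:240,200:360],(400,300)); o[300:,400:]=cv2.resize(ims[2][130:250,290:450],(400,300));o[300:,:400]=cv2.resize(ims[2][130:250,200:360],(400,300)); cv2.imwrite("pics/c5.png",o)
E
```

```text
time: 14.28
position: [0.5173, -0.0747, 0.0789]
orientation: [[-0.077, 0.997, 0.001], [0.997, 0.077, -0.0], [-0.0, 0.001, -1.0]]
contact_force: [1.0, 5.3, 3.4]
finger_gap: 0.27
finger_force: 40.0
[ 0.51733869 -0.07467307  0.07885693]
```

View pics/c5.png

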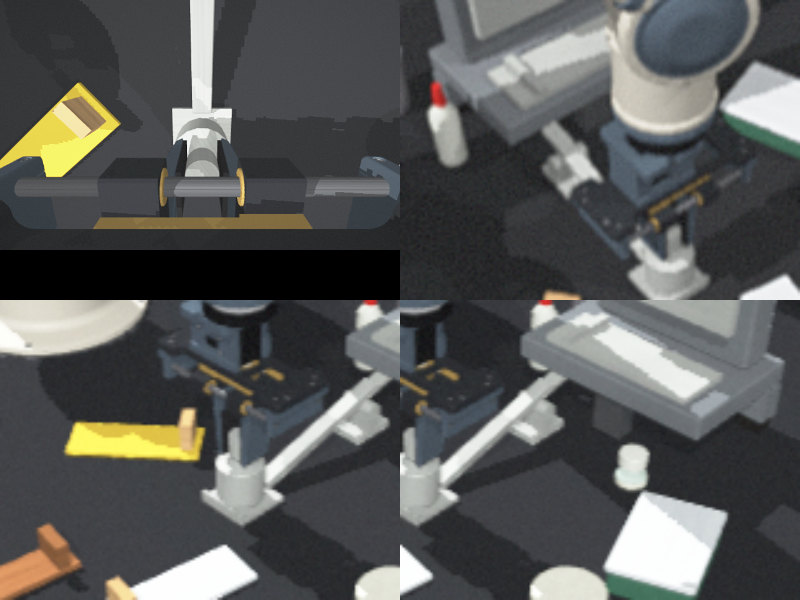

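The weight stands on the pedal, which is flat on the table, and the press looks raised. I'll release the weight.

```bash
python3 -m handwheel '[{"dx":0,"dy":0,"dz":0,"ax":0,"ay":0,"az":0,"hand":29},{"dx":0,"dy":0,"dz":0,"ax":0,"ay":0,"az":0,"hand":36},{"dx":0,"dy":0,"dz":0,"ax":0,"ay":0,"az":0,"hand":46},{"dx":0,"dy":0,"dz":0,"ax":0,"ay":0,"az":0,"hand":50},{"dx":0,"dy":0,"dz":0.02,"ax":0,"ay":0,"az":0,"hand":50},{"dx":0,"dy":0,"dz":0.045,"ax":0,"ay":0,"az":0,"hand":50},{"dx":0,"dy":0,"dz":0.05,"ax":0,"ay":0,"az":0,"hand":50},{"dx":0,"dy":0,"dz":0.05,"ax":0,"ay":0,"az":0,"hand":50},{"dx":0,"dy":0,"dz":0.03,"ax":0,"ay":0,"az":0,"hand":50},{"dx":0,"dy":0.04,"dz":0,"ax":0,"ay":0,"az":0,"hand":50},{"dx":0,"dy":0.04,"dz":0,"ax":0,"ay":0,"az":0,"hand":50},{"dx":0,"dy":0,"dz":0,"ax":0,"ay":0,"az":0,"hand":50}]'
python3 -m handwheel '[{"dx":0,"dy":0,"dz":0,"ax":0,"ay":0,"az":0,"hand":50}]'
python3 - <<'E'
from h import *
im,K,R,t=cam("wrist"); cv2.imwrite("pics/w6.png",im); np.savez("pics/w6.npz",K=K,R=R,t=t)
im,K,R,t=cam("side"); cv2.imwrite("pics/side6.png",im)
o=np.vstack([cv2.imread("pics/w6.png")[:300],cv2.resize(im[110:220,200:360],(436,300),interpolation=cv2.INTER_CUBIC).copy() if 0 else cv2.copyMakeBorder(cv2.resize(im[110:220,200:360],(436,300)),0,0,0,204,cv2.BORDER_CONSTANT)]); cv2.imwrite("pics/c6.png",o)
E
```

```text
time: 15.43
position: [0.5165, -0.0071, 0.2349]
orientation: [[-0.078, 0.997, 0.001], [0.997, 0.078, 0.001], [0.001, 0.001, -1.0]]
contact_force: [-0.6, -0.1, -0.6]
finger_gap: 0.55
finger_force: 0.0
time: 15.52
position: [0.5166, -0.0097, 0.2345]
orientation: [[-0.079, 0.997, 0.0], [0.997, 0.079, -0.0], [-0.0, 0.0, -1.0]]
contact_force: [-0.5, 0.2, -0.2]
finger_gap: 0.552
finger_force: 0.0
```

View pics/c6.png

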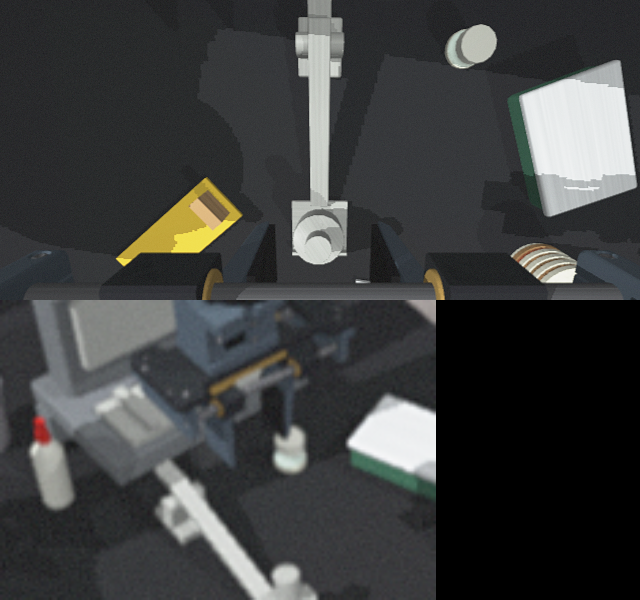

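The weight stands upright on the flat pedal at (320,240), with the pot and tin in place. I'll re-measure the raised press edge numerically before sliding in the shoe.

```bash
python3 -m handwheel '[{"dx":0.02,"dy":0.04,"dz":0.015,"ax":0,"ay":0,"az":0,"hand":60},{"dx":0.02,"dy":0.04,"dz":0.015,"ax":0,"ay":0,"az":0,"hand":60},{"dx":0.02,"dy":0.01,"dz":0.015,"ax":0,"ay":0,"az":0,"hand":60},{"dx":0,"dy":0,"dz":0,"ax":0,"ay":0,"az":0,"hand":60},{"dx":0,"dy":0,"dz":0,"ax":0,"ay":0,"az":0,"hand":60}]'
python3 - <<'E'
from h import *
im,K,R,t=cam("wrist"); cv2.imwrite("pics/w7.png",im); np.savez("pics/w7.npz",K=K,R=R,t=t)
o=-R.T@t; print("cam",o.round(4))
# predicted corners
u=np.array([-.0755,.9971,0]);v=np.array([.9971,.0755,0]);m=np.array([.573,.158,.095])
pr=proj(K,R,t,[m-.13*v,m+.13*v,m]); print("pred px",pr.round(1).tolist())
g=cv2.cvtColor(im,cv2.COLOR_BGR2GRAY); a,b=pr[0],pr[1]
P=[]
for c in np.arange(a[0]+10,b[0]-10,4):
    r=int(a[1]+(b[1]-a[1])*(c-a[0])/(b[0]-a[0])); 
    if r-14<0: continue
    w=cv2.GaussianBlur(g[r-14:r+15,int(c)].astype(float).reshape(-1,1),(1,5),0).ravel(); P.append((int(c),r-14+np.argmin(np.diff(w))+1))
P=np.array(P,np.float32); vx,vy,x0,y0=cv2.fitLine(P,cv2.DIST_HUBER,0,.01,.01).ravel(); print("line",vy/vx,"res",np.median(abs(P[:,1]-y0-(P[:,0]-x0)*vy/vx)))
# ends along a line few px inside slab face
s=vy/vx
prof=lambda off,c0,c1:[int(g[int(round(y0+s*(c-x0)))-off,c]) for c in range(c0,c1)]
L0=int(a[0]);R0=int(b[0])
for off in(4,7): 
    l=np.array(prof(off,L0-20,L0+20),float);r=np.array(prof(off,R0-20,R0+20),float)
    cl=L0-20+np.argmax(np.diff(l))+1; cr=R0-20+np.argmin(np.diff(r))+1
    q=cast(K,R,t,[(cl,y0+s*(cl-x0)),(cr,y0+s*(cr-x0))],.095); d=q[1]-q[0]; print(off,cl,cr,q.round(4).tolist(),"mid",q.mean(0).round(4),"w",np.hypot(*d[:2]).round(4),"ang",np.degrees(np.arctan2(d[1],d[0])).round(2))
E
```

```text
time: 16.03
position: [0.5655, 0.0607, 0.2703]
orientation: [[-0.077, 0.997, 0.001], [0.997, 0.077, -0.0], [-0.0, 0.0, -1.0]]
contact_force: [0.0, -0.7, -0.7]
finger_gap: 0.657
finger_force: 0.0
cam [0.5582 0.1386 0.4266]
pred px [[196.1, 78.0], [484.9, 78.2], [340.6, 78.1]]
line -0.0157725 res 0.42085934
4 199 483 [[0.4459, 0.1436, 0.095], [0.7011, 0.1669, 0.095]] mid [0.5735 0.1553 0.095 ] w 0.2563 ang 5.22
7 198 485 [[0.445, 0.1435, 0.095], [0.7029, 0.1671, 0.095]] mid [0.5739 0.1553 0.095 ] w 0.259 ang 5.22
```

```bash
python3 -m handwheel '[{"dx":0.0025,"dy":-0.0434,"dz":-0.015,"ax":0,"ay":0,"az":-0.026,"hand":62},{"dx":0.0025,"dy":-0.0434,"dz":-0.015,"ax":0,"ay":0,"az":-0.026,"hand":62},{"dx":0.0025,"dy":-0.0434,"dz":-0.015,"ax":0,"ay":0,"az":0,"hand":62},{"dx":0.0025,"dy":-0.0434,"dz":-0.015,"ax":0,"ay":0,"az":0,"hand":62},{"dx":0.0025,"dy":-0.0434,"dz":-0.015,"ax":0,"ay":0,"az":0,"hand":62},{"dx":0.0025,"dy":-0.0434,"dz":-0.015,"ax":0,"ay":0,"az":0,"hand":62},{"dx":0.0025,"dy":-0.0434,"dz":-0.015,"ax":0,"ay":0,"az":0,"hand":62},{"dx":0.0025,"dy":-0.0434,"dz":-0.015,"ax":0,"ay":0,"az":0,"hand":62},{"dx":0.0025,"dy":-0.0434,"dz":-0.015,"ax":0,"ay":0,"az":0,"hand":62},{"dx":0.002,"dy":-0.0414,"dz":-0.015,"ax":0,"ay":0,"az":0,"hand":62},{"dx":0,"dy":0,"dz":0,"ax":0,"ay":0,"az":0,"hand":62},{"dx":0,"dy":0,"dz":0,"ax":0,"ay":0,"az":0,"hand":62}]'
python3 - <<'E'
from h import *
im,K,R,t=cam("wrist"); cv2.imwrite("pics/w8.png",im); np.savez("pics/w8.npz",K=K,R=R,t=t)
M=cv2.inRange(cv2.cvtColor(im,cv2.COLOR_BGR2HSV),(0,0,150),(180,60,255))
p=proj(K,R,t,[[.59,-.2,.006],[.585,-.285,.04]]); print(p)
n,lab,st,ce=cv2.connectedComponentsWithStats(M); k=lab[int(p[0,1]),int(p[0,0])]; print(st[k])
for r in range(max(0,int(p[0,1])-60),int(p[0,1])+41,20):
    x=np.where(lab[r]==k)[0]; print(r,cast(K,R,t,[(x.min(),r),(x.max()+1,r)],.006).round(4).tolist())
E
```

```text
time: 17.08
position: [0.5822, -0.2866, 0.1487]
orientation: [[0.091, 0.996, -0.003], [0.996, -0.091, 0.001], [0.001, -0.003, -1.0]]
contact_force: [0.0, 1.2, 0.6]
finger_gap: 0.682
finger_force: 0.0
[[324.45956496  88.01125876]
 [327.9167847  199.44375441]]
[  289    14    77   191 12634]
28 [[0.5664, -0.1529, 0.006], [0.6264, -0.1584, 0.006]]
48 [[0.5655, -0.1673, 0.006], [0.6248, -0.1728, 0.006]]
68 [[0.5645, -0.1822, 0.006], [0.6239, -0.1877, 0.006]]
88 [[0.5627, -0.1975, 0.006], [0.6222, -0.2029, 0.006]]
108 [[0.5617, -0.2133, 0.006], [0.6213, -0.2187, 0.006]]
128 [[0.5598, -0.2295, 0.006], [0.6195, -0.235, 0.006]]
```

```bash
python3 -m handwheel '[{"dx":0.0035,"dy":0.001,"dz":-0.042,"ax":0,"ay":0,"az":0,"hand":62},{"dx":0,"dy":0,"dz":-0.042,"ax":0,"ay":0,"az":0,"hand":62},{"dx":0,"dy":0,"dz":-0.042,"ax":0,"ay":0,"az":0,"hand":62},{"dx":0,"dy":0,"dz":-0.0265,"ax":0,"ay":0,"az":0,"hand":62},{"dx":0,"dy":0,"dz":0,"ax":0,"ay":0,"az":0,"hand":62},{"dx":0,"dy":0,"dz":0,"ax":0,"ay":0,"az":0,"hand":25},{"dx":0,"dy":0,"dz":0,"ax":0,"ay":0,"az":0,"hand":25},{"dx":0,"dy":0,"dz":0,"ax":0,"ay":0,"az":0,"hand":25},{"dx":0,"dy":0,"dz":0,"ax":0,"ay":0,"az":0,"hand":25},{"dx":0,"dy":0,"dz":0,"ax":0,"ay":0,"az":0,"hand":25},{"dx":0,"dy":0,"dz":0,"ax":0,"ay":0,"az":0,"hand":25}]' 40
```

```text
time: 18.05
position: [0.5879, -0.2839, 0.0301]
orientation: [[0.086, 0.996, 0.002], [0.996, -0.086, -0.001], [-0.001, 0.002, -1.0]]
contact_force: [-1.5, 1.0, 10.6]
finger_gap: 0.393
finger_force: 40.0
```

```bash
python3 -m handwheel '[{"dx":0,"dy":0,"dz":0.015,"ax":0,"ay":0,"az":0,"hand":25},{"dx":0,"dy":0,"dz":0.025,"ax":0,"ay":0,"az":0,"hand":25},{"dx":0,"dy":0.01,"dz":0.02,"ax":0,"ay":0,"az":0.013,"hand":25},{"dx":0.001,"dy":0.03,"dz":0,"ax":0,"ay":0,"az":0.013,"hand":25},{"dx":0.001,"dy":0.042,"dz":0,"ax":0,"ay":0,"az":0.013,"hand":25},{"dx":0,"dy":0.042,"dz":0,"ax":0,"ay":0,"az":0.013,"hand":25},{"dx":0,"dy":0.042,"dz":0,"ax":0,"ay":0,"az":0,"hand":25},{"dx":0,"dy":0.042,"dz":0,"ax":0,"ay":0,"az":0,"hand":25},{"dx":0,"dy":0.042,"dz":0,"ax":0,"ay":0,"az":0,"hand":25},{"dx":0,"dy":0.042,"dz":0,"ax":0,"ay":0,"az":0,"hand":25},{"dx":0,"dy":0.028,"dz":0,"ax":0,"ay":0,"az":0,"hand":25},{"dx":0,"dy":0.01,"dz":0,"ax":0,"ay":0,"az":0,"hand":25}]'
python3 -m handwheel '[{"dx":0,"dy":0,"dz":-0.02,"ax":0,"ay":0,"az":0,"hand":25},{"dx":0,"dy":0,"dz":-0.02,"ax":0,"ay":0,"az":0,"hand":25},{"dx":0,"dy":0,"dz":0,"ax":0,"ay":0,"az":0,"hand":25},{"dx":0,"dy":0,"dz":0,"ax":0,"ay":0,"az":0,"hand":25}]'
python3 - <<'E'
from h import *
im,K,R,t=cam("wrist"); cv2.imwrite("pics/w9.png",im); np.savez("pics/w9.npz",K=K,R=R,t=t)
s=telemetry.sense(); p=s['position']; z=p[2]-.0301+.006; print(np.round(p,4),z)
M=cv2.inRange(cv2.cvtColor(im,cv2.COLOR_BGR2HSV),(0,0,140),(180,60,255))
pp=proj(K,R,t,[[p[0]-.004,p[1]+.05,z]])[0]; print(pp)
n,lab,st,ce=cv2.connectedComponentsWithStats(M); k=lab[int(pp[1]),int(pp[0])]; print(k,st[k])
for r in range(20,180,25):
    x=np.where(lab[r]==k)[0]
    if len(x): q=cast(K,R,t,[(x.min(),r),(x.max()+1,r)],z); print(r,x.min(),x.max(),q.mean(0).round(4),(q[1]-q[0]).round(4))
E
```

```text
time: 19.05
position: [0.5887, -0.0164, 0.0776]
orientation: [[-0.079, 0.997, 0.001], [0.997, 0.079, 0.0], [0.0, 0.001, -1.0]]
contact_force: [0.0, 0.5, -1.0]
finger_gap: 0.392
finger_force: 40.0
time: 19.38
position: [0.5886, -0.0199, 0.0447]
orientation: [[-0.076, 0.997, -0.001], [0.997, 0.076, 0.0], [0.0, -0.001, -1.0]]
contact_force: [0.5, 0.6, -0.3]
finger_gap: 0.392
finger_force: 40.0
[ 0.589  -0.0201  0.0452] 0.021128715663301822
[325.69297931 155.80679084]
3 [  255     0   129   240 27239]
20 256 382 [0.5772 0.0934 0.0211] [0.0593 0.0045 0.    ]
45 258 381 [0.5782 0.0826 0.0211] [0.0589 0.0045 0.    ]
70 259 380 [0.579  0.0714 0.0211] [0.0591 0.0045 0.    ]
95 261 380 [0.5804 0.0599 0.0211] [0.0592 0.0045 0.    ]
120 262 379 [0.5813 0.0478 0.0211] [0.0593 0.0045 0.    ]
145 264 378 [0.5824 0.0353 0.0211] [0.059  0.0045 0.    ]
170 265 377 [0.5834 0.0223 0.0211] [0.0591 0.0045 0.    ]
```

```bash
python3 -m handwheel '[{"dx":0,"dy":0,"dz":-0.011,"ax":0,"ay":0,"az":0,"hand":25},{"dx":0,"dy":0,"dz":-0.006,"ax":0,"ay":0,"az":0,"hand":25},{"dx":0,"dy":0,"dz":0,"ax":0,"ay":0,"az":0,"hand":25},{"dx":0,"dy":0,"dz":0,"ax":0,"ay":0,"az":0,"hand":25}]'
```

```text
time: 19.77
position: [0.5887, -0.0197, 0.0307]
orientation: [[-0.076, 0.997, -0.0], [0.997, 0.076, 0.0], [0.0, -0.0, -1.0]]
contact_force: [-0.1, 0.1, -0.9]
finger_gap: 0.395
finger_force: 40.0
```

```bash
python3 -m handwheel '[{"dx":-0.0012,"dy":0.0194,"dz":0,"ax":0,"ay":0,"az":0,"hand":25},{"dx":-0.0012,"dy":0.0194,"dz":0,"ax":0,"ay":0,"az":0,"hand":25},{"dx":0,"dy":0,"dz":0,"ax":0,"ay":0,"az":0,"hand":25},{"dx":0,"dy":0,"dz":0,"ax":0,"ay":0,"az":0,"hand":25}]'
```

```text
time: 20.1
position: [0.5868, 0.012, 0.031]
orientation: [[-0.078, 0.997, 0.0], [0.997, 0.078, -0.0], [-0.0, 0.0, -1.0]]
contact_force: [0.3, -0.1, -1.8]
finger_gap: 0.395
finger_force: 40.0
```

```bash
python3 -m handwheel '[{"dx":-0.0012,"dy":0.016,"dz":-0.0008,"ax":0,"ay":0,"az":0,"hand":25},{"dx":-0.0012,"dy":0.016,"dz":0,"ax":0,"ay":0,"az":0,"hand":25},{"dx":0,"dy":0,"dz":0,"ax":0,"ay":0,"az":0,"hand":25},{"dx":0,"dy":0,"dz":0,"ax":0,"ay":0,"az":0,"hand":25}]'
```

```text
time: 20.43
position: [0.5848, 0.0379, 0.0302]
orientation: [[-0.078, 0.997, -0.0], [0.997, 0.078, 0.0], [0.0, -0.0, -1.0]]
contact_force: [0.6, -0.1, -0.8]
finger_gap: 0.393
finger_force: 40.0
```

```bash
python3 -c "
from h import *;s=telemetry.sense();print(np.round(s['contact_force'],1),np.round(s['position'],4))"
```

```text
[ 0.6 -0.1 -0.8] [0.5848 0.0379 0.0302]
```

```bash
python3 -m handwheel '[{"dx":-0.001,"dy":0.015,"dz":0,"ax":0,"ay":0,"az":0,"hand":25},{"dx":-0.001,"dy":0.015,"dz":0,"ax":0,"ay":0,"az":0,"hand":25},{"dx":0,"dy":0.014,"dz":0,"ax":0,"ay":0,"az":0,"hand":25},{"dx":0,"dy":0,"dz":0,"ax":0,"ay":0,"az":0,"hand":25},{"dx":0,"dy":0,"dz":0,"ax":0,"ay":0,"az":0,"hand":25},{"dx":0,"dy":0,"dz":0,"ax":0,"ay":0,"az":0,"hand":25}]'
```

```text
time: 20.93
position: [0.5833, 0.0725, 0.0301]
orientation: [[-0.077, 0.997, 0.0], [0.997, 0.077, -0.0], [-0.0, 0.0, -1.0]]
contact_force: [0.3, -0.5, -1.5]
finger_gap: 0.389
finger_force: 40.0
```

```bash
python3 -m handwheel '[{"dx":0,"dy":0,"dz":-0.0005,"ax":0,"ay":0,"az":0,"hand":40},{"dx":0,"dy":0,"dz":0,"ax":0,"ay":0,"az":0,"hand":46},{"dx":0,"dy":0,"dz":0,"ax":0,"ay":0,"az":0,"hand":50},{"dx":0,"dy":0,"dz":0,"ax":0,"ay":0,"az":0,"hand":50},{"dx":0,"dy":0,"dz":0.03,"ax":0,"ay":0,"az":0,"hand":50},{"dx":0,"dy":0,"dz":0.045,"ax":0,"ay":0,"az":0,"hand":50},{"dx":0,"dy":-0.01,"dz":0.045,"ax":0,"ay":0,"az":0,"hand":50},{"dx":0,"dy":-0.01,"dz":0.045,"ax":0,"ay":0,"az":0,"hand":50},{"dx":0,"dy":0,"dz":0.045,"ax":0,"ay":0,"az":0,"hand":50},{"dx":0,"dy":0,"dz":0,"ax":0,"ay":0,"az":0,"hand":50},{"dx":0,"dy":0,"dz":0,"ax":0,"ay":0,"az":0,"hand":50}]'
python3 - <<'E'
from h import *
im,K,R,t=cam("wrist"); cv2.imwrite("pics/w10.png",im); np.savez("pics/w10.npz",K=K,R=R,t=t)
im2,*_=cam("scene"); cv2.imwrite("pics/scene10.png",im2)
cv2.imwrite("pics/c10.png",np.vstack([im[:320],cv2.copyMakeBorder(cv2.resize(im2[120:240,290:470],(420,280)),0,0,0,220,cv2.BORDER_CONSTANT)]))
E
```

```text
time: 21.85
position: [0.5844, 0.056, 0.2]
orientation: [[-0.076, 0.997, 0.004], [0.997, 0.076, -0.0], [-0.0, 0.004, -1.0]]
contact_force: [-0.8, 0.5, 0.3]
finger_gap: 0.549
finger_force: 0.0
```

View pics/c10.png

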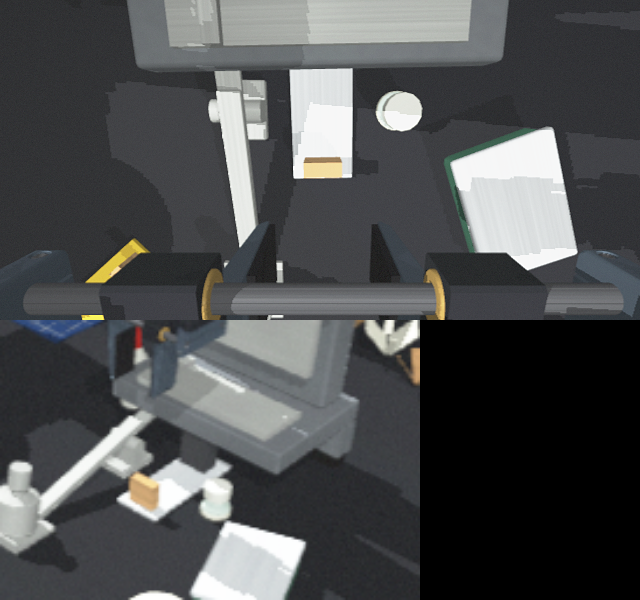

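The shoe lies under the slab on the foot's line, with its grip at (323,165). Bar, pot and tin are in place, and the weight is still on the pedal. A quick numeric check of the seating follows before the unload.

```bash
python3 - <<'E'
from m1 import *
im,K,R,t=ld("w10")
M=cv2.inRange(cv2.cvtColor(im,cv2.COLOR_BGR2HSV),(0,0,130),(180,60,255))
n,lab,st,ce=cv2.connectedComponentsWithStats(M); k=lab[150,300]; print(st[k])
c=[]
for r in(80,100,120,140):
    x=np.where(lab[r]==k)[0]; q=cast(K,R,t,[(x.min(),r),(x.max()+1,r)],.006); c.append(q.mean(0)); print(q.mean(0).round(4),np.ptp(q[:,0]).round(4))
bot=st[k][1]+st[k][3]; e=cast(K,R,t,[(323,bot)],.006)[0]; print("near end",e)
c=np.array(c);kk=np.polyfit(c[:,1],c[:,0],1); ang=np.arctan2(1,kk[0]); u=np.array([np.cos(ang),np.sin(ang)]); print("ang",np.degrees(ang))
print("seat",np.array([np.polyval(kk,e[1]),e[1]])+u*.125)
for z in(.065,.095): q=cast(K,R,t,[(137,67),(505,61)],z); print(z,q.round(4).tolist(),q.mean(0).round(4))
print("cam",-R.T@t)
E
```

```text
[ 289   68   64  111 5915]
[0.5756 0.1513 0.006 ] 0.0598
[0.5775 0.1331 0.006 ] 0.0598
[0.5789 0.1143 0.006 ] 0.0607
[0.5803 0.0949 0.006 ] 0.0597
near end [0.58431866 0.05523968 0.006     ]
ang 94.7227415699192
seat [0.57340124 0.17981528]
0.065 [[0.4311, 0.1471, 0.065], [0.7179, 0.1733, 0.065]] [0.5745 0.1602 0.065 ]
0.095 [[0.4461, 0.1457, 0.095], [0.7033, 0.1693, 0.095]] [0.5747 0.1575 0.095 ]
cam [0.57653491 0.13389868 0.35626147]
```

```bash
python3 -m handwheel '[{"dx":-0.021,"dy":-0.0408,"dz":-0.009,"ax":0,"ay":0,"az":0,"hand":50},{"dx":-0.021,"dy":-0.0408,"dz":-0.009,"ax":0,"ay":0,"az":0,"hand":50},{"dx":-0.021,"dy":-0.0408,"dz":-0.009,"ax":0,"ay":0,"az":0,"hand":50},{"dx":-0.021,"dy":-0.0408,"dz":-0.009,"ax":0,"ay":0,"az":0,"hand":50},{"dx":0,"dy":0,"dz":0,"ax":0,"ay":0,"az":0,"hand":50},{"dx":0,"dy":0,"dz":0,"ax":0,"ay":0,"az":0,"hand":50},{"dx":0,"dy":0,"dz":0,"ax":0,"ay":0,"az":0,"hand":50}]'
```

```text
time: 22.53
position: [0.5159, -0.0741, 0.1682]
orientation: [[-0.076, 0.997, -0.001], [0.997, 0.076, 0.001], [0.001, -0.001, -1.0]]
contact_force: [-0.1, 0.0, 1.4]
finger_gap: 0.547
finger_force: 0.0
```

```bash
python3 -m handwheel '[{"dx":0.0015,"dy":-0.0007,"dz":-0.04,"ax":0,"ay":0,"az":0,"hand":50},{"dx":0,"dy":0,"dz":-0.04,"ax":0,"ay":0,"az":0,"hand":50},{"dx":0,"dy":0,"dz":-0.02,"ax":0,"ay":0,"az":0,"hand":50},{"dx":0,"dy":0,"dz":-0.0105,"ax":0,"ay":0,"az":0,"hand":50},{"dx":0,"dy":0,"dz":0,"ax":0,"ay":0,"az":0,"hand":50},{"dx":0,"dy":0,"dz":0,"ax":0,"ay":0,"az":0,"hand":15},{"dx":0,"dy":0,"dz":0,"ax":0,"ay":0,"az":0,"hand":15},{"dx":0,"dy":0,"dz":0,"ax":0,"ay":0,"az":0,"hand":15},{"dx":0,"dy":0,"dz":0,"ax":0,"ay":0,"az":0,"hand":15},{"dx":0,"dy":0,"dz":0,"ax":0,"ay":0,"az":0,"hand":15},{"dx":0,"dy":0,"dz":0,"ax":0,"ay":0,"az":0,"hand":15}]' 40
```

```text
time: 23.45
position: [0.5178, -0.075, 0.0813]
orientation: [[-0.076, 0.997, 0.001], [0.997, 0.076, -0.0], [-0.0, 0.001, -1.0]]
contact_force: [-0.7, 0.4, 8.0]
finger_gap: 0.269
finger_force: 40.0
```

```bash
python3 -m handwheel '[{"dx":0,"dy":0,"dz":0.005,"ax":0,"ay":0,"az":0,"hand":15},{"dx":0,"dy":0,"dz":0.005,"ax":0,"ay":0,"az":0,"hand":15},{"dx":0,"dy":0,"dz":0.005,"ax":0,"ay":0,"az":0,"hand":15},{"dx":0,"dy":0,"dz":0.005,"ax":0,"ay":0,"az":0,"hand":15},{"dx":0,"dy":0,"dz":0.005,"ax":0,"ay":0,"az":0,"hand":15},{"dx":0,"dy":0,"dz":0.005,"ax":0,"ay":0,"az":0,"hand":15},{"dx":0,"dy":0,"dz":0.005,"ax":0,"ay":0,"az":0,"hand":15},{"dx":0,"dy":0,"dz":0.007,"ax":0,"ay":0,"az":0,"hand":15},{"dx":0,"dy":0,"dz":0.01,"ax":0,"ay":0,"az":0,"hand":15},{"dx":0,"dy":0,"dz":0.02,"ax":0,"ay":0,"az":0,"hand":15},{"dx":0,"dy":0,"dz":0.02,"ax":0,"ay":0,"az":0,"hand":15},{"dx":0,"dy":0,"dz":0.02,"ax":0,"ay":0,"az":0,"hand":15}]'
```

```text
time: 24.45
position: [0.5171, -0.0748, 0.1713]
orientation: [[-0.077, 0.997, -0.0], [0.997, 0.077, 0.0], [0.0, -0.0, -1.0]]
contact_force: [0.8, -0.0, -9.4]
finger_gap: 0.275
finger_force: 39.9
```

```bash
python3 -m handwheel '[{"dx":0.017,"dy":-0.0363,"dz":0,"ax":0,"ay":0,"az":0,"hand":15},{"dx":0.017,"dy":-0.0363,"dz":0,"ax":0,"ay":0,"az":0,"hand":15},{"dx":0.017,"dy":-0.0363,"dz":0,"ax":0,"ay":0,"az":0,"hand":15},{"dx":0.017,"dy":-0.0363,"dz":0,"ax":0,"ay":0,"az":0,"hand":15},{"dx":0.017,"dy":-0.0363,"dz":0,"ax":0,"ay":0,"az":0,"hand":15},{"dx":0,"dy":0,"dz":-0.03,"ax":0,"ay":0,"az":0,"hand":15},{"dx":0,"dy":0,"dz":-0.035,"ax":0,"ay":0,"az":0,"hand":15},{"dx":0,"dy":0,"dz":-0.03,"ax":0,"ay":0,"az":0,"hand":15},{"dx":0,"dy":0,"dz":-0.014,"ax":0,"ay":0,"az":0,"hand":15},{"dx":0,"dy":0,"dz":0,"ax":0,"ay":0,"az":0,"hand":15},{"dx":0,"dy":0,"dz":0,"ax":0,"ay":0,"az":0,"hand":15}]'
python3 -m handwheel '[{"dx":0,"dy":0,"dz":-0.004,"ax":0,"ay":0,"az":0,"hand":15},{"dx":0,"dy":0,"dz":-0.002,"ax":0,"ay":0,"az":0,"hand":15},{"dx":0,"dy":0,"dz":0,"ax":0,"ay":0,"az":0,"hand":15}]'
```

```text
time: 25.37
position: [0.5855, -0.22, 0.0835]
orientation: [[-0.077, 0.997, -0.0], [0.997, 0.077, 0.0], [0.0, -0.0, -1.0]]
contact_force: [0.1, 0.5, -7.8]
finger_gap: 0.272
finger_force: 40.0
time: 25.62
position: [0.5858, -0.2202, 0.079]
orientation: [[-0.077, 0.997, 0.001], [0.997, 0.077, -0.001], [-0.001, 0.001, -1.0]]
contact_force: [-0.3, -0.0, -7.8]
finger_gap: 0.272
finger_force: 40.0
```

```bash
python3 -m handwheel '[{"dx":0,"dy":0,"dz":-0.003,"ax":0,"ay":0,"az":0,"hand":15},{"dx":0,"dy":0,"dz":-0.002,"ax":0,"ay":0,"az":0,"hand":15},{"dx":0,"dy":0,"dz":0,"ax":0,"ay":0,"az":0,"hand":15}]'
python3 -m handwheel '[{"dx":0,"dy":0,"dz":-0.0015,"ax":0,"ay":0,"az":0,"hand":15},{"dx":0,"dy":0,"dz":0,"ax":0,"ay":0,"az":0,"hand":15}]'
```

```text
time: 25.87
position: [0.586, -0.2207, 0.075]
orientation: [[-0.077, 0.997, 0.002], [0.997, 0.077, -0.001], [-0.001, 0.001, -1.0]]
contact_force: [-1.4, -1.5, 1.7]
finger_gap: 0.272
finger_force: 40.0
time: 26.03
position: [0.5863, -0.2212, 0.0747]
orientation: [[-0.077, 0.997, 0.003], [0.997, 0.077, -0.002], [-0.002, 0.002, -1.0]]
contact_force: [-3.9, -3.8, 15.3]
finger_gap: 0.275
finger_force: 40.1
```

On the table. Release, retreat and verify.

```bash
python3 -m handwheel '[{"dx":0,"dy":0,"dz":0.001,"ax":0,"ay":0,"az":0,"hand":29},{"dx":0,"dy":0,"dz":0,"ax":0,"ay":0,"az":0,"hand":36},{"dx":0,"dy":0,"dz":0,"ax":0,"ay":0,"az":0,"hand":46},{"dx":0,"dy":0,"dz":0,"ax":0,"ay":0,"az":0,"hand":50},{"dx":0,"dy":0,"dz":0.02,"ax":0,"ay":0,"az":0,"hand":50},{"dx":0,"dy":0,"dz":0.045,"ax":0,"ay":0,"az":0,"hand":50},{"dx":0,"dy":0,"dz":0.05,"ax":0,"ay":0,"az":0,"hand":50},{"dx":-0.02,"dy":-0.02,"dz":0.04,"ax":0,"ay":0,"az":0,"hand":50},{"dx":-0.04,"dy":-0.02,"dz":0.02,"ax":0,"ay":0,"az":0,"hand":50},{"dx":-0.04,"dy":-0.02,"dz":0,"ax":0,"ay":0,"az":0,"hand":50},{"dx":0,"dy":0,"dz":0,"ax":0,"ay":0,"az":0,"hand":50},{"dx":0,"dy":0,"dz":0,"ax":0,"ay":0,"az":0,"hand":50}]'
python3 - <<'E'
from h import *
a,*_=cam("scene"); b,*_=cam("side"); cv2.imwrite("pics/scene11.png",a)
o=np.zeros((600,800,3),np.uint8); o[:350,:800]=cv2.resize(a[100:240,180:500],(800,350)); o[350:,:400]=cv2.resize(b[110:260,200:440],(400,250)); o[350:,400:]=cv2.resize(a[130:205,330:450],(400,250)); cv2.imwrite("pics/c11.png",o)
E
```

```text
time: 27.03
position: [0.5042, -0.2687, 0.2142]
orientation: [[-0.074, 0.997, 0.0], [0.997, 0.074, -0.0], [-0.0, 0.0, -1.0]]
contact_force: [0.5, -0.2, 0.0]
finger_gap: 0.553
finger_force: 0.0
```

View pics/c11.png

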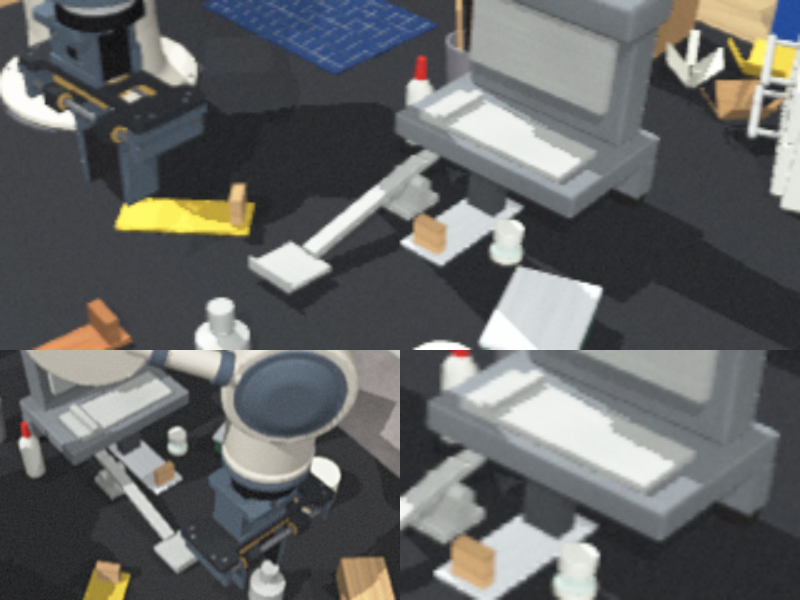

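The press stands level with its foot on the shoe at (490,190), the bar is still over the block, and the weight is upright on the table. Everything else is undisturbed, so I'm handing in.

```bash
python3 -c "
from workcell import arm; print(arm.close_job())"
```

```text
the job is handed in; nothing more can be done
None
```

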